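# Set out warm salsa pots on the tray from the middle of the stack

## Robot

A 6-joint arm with a two-finger parallel gripper is mounted at the origin on the work surface. World frame = base frame: x ahead of the robot, y to its left, z up, the work surface at z = 0. Lengths are in m, angles in rad, forces in N, time in s.
With the tool pointing down it reaches from about 0.325 to 0.9 m from the base axis. Payload 3.5 kg.
Tool frame: the origin (TCP) lies midway between the tips of the shut fingers; the grasp point (between the pads) lies 19 mm behind it; z points along the fingers, x is the direction in which the jaws open and shut, and the axes are right-handed (so a half turn about z gives the same grasp; the last joint's range is limited). The gripper opens to 85 mm and grips with 20 to 120 N. Pads are 22 mm wide; open, the fingers measure 114 mm over their backs; the gripper's body (76 mm by 85 mm) begins 54 mm behind the grasp point. The pads swing forward as they close: fully open they stand 13 mm farther back than shut.
Start: joints at [-1.306, 0.276, -0.026, 1.268, 0, 1.467], TCP at [0.225, -0.583, 0.231] pointing down, gripper open.
Joint ranges: [-3.12, 3.12], [-0.85, 1.88], [-1.08, 1.24], [-1.95, 2.15], [-1.57, 1.53], [-3.14, 3.14]. Speed limits (rad/s): [2.57, 2.57, 3.14, 3.14, 3.14, 3.14].

## Interface

Orientations are given as [roll, pitch, yaw] about the fixed x, y, z axes, in that order (R = Rz(yaw) Ry(pitch) Rx(roll)).
In Python, from cell import manip, eyes, job gives the robot as it stands. The module is installed in compiled form; this text tells all that it offers.
- The arm moves only by the tool play_rows, never from a script. Its argument "increments" is one flat list of numbers, 7 for each row, row after row: the closure in counts, from 0 (fully open) to 255 (shut), then the shift along the tool's x, y, z in mm, then the turn, a rotation vector about the tool's x, y, z in rad. In form: [claw, dx, dy, dz, ax, ay, az, claw, dx, dy, dz, ax, ay, az, ...]. A call has 1 to 10 rows; each row is the pose to reach, as a shift and turn from the pose commanded when the call began, along the tool's axes at that moment; what a row does not reach only later rows make up. A row lasts 1/12 s, in which the tool goes at most 41.7 mm and 7.16 degrees, less where a joint would pass 70% of its speed; a pose out of reach is approached as far as the arm can. A call with a gripper value outside its range is refused whole. The fingers move at their own pace and stop on an object; "grip_force" is the grip in N (left out, the last holds). Time passes only in rows, so rows that repeat a pose let the fingers close. It gives the time, the measured TCP pose, the force and the opening at its end, in the units of the state.
- manip.state(): the state, without advancing time (a new reading comes with each control period).
- eyes.capture(name): name is "scene" or "top"; returns the picture (420x560x3 uint8, blue, green, red); there is no depth.
- eyes.get_calibration(name): a dict with "mtx" (3x3 intrinsics, pixels), "dist_coeffs" ([k1, k2, p1, p2, k3] as OpenCV has them; the pictures are not rectified), "world_to_cam" (4x4, takes a point from world to camera coordinates). Camera axes: x right, y down, z forward; pixel columns grow to the right and rows downward; lengths in m; the calibration is good to about 2 mm. A picture is of the moment at which its call begins. get_calibration takes no time and is no camera call.
- job.finish_job(): hands the job in, once; it reports no verdict.
Trained networks look in the newest picture that a camera, given by its name, has taken for a name from the list of things; names that differ only in an ending like _2 or _b are one class to them, and where a whole thing is asked for, a point or a joint stands for the part that bears it (a point fixed in the world has none). Each returns a list of dicts, best first, with "score" (0 to 1); they miss things now and then, are a little off and sometimes report something else, mostly with a low value. They report only what shows in the picture. A call takes as long as a camera call. They do not tell look-alikes from the thing itself.
- eyes.masks_of(camera, thing): "mask" (420x560 bool, what is visible of it) and "location" ([row, column] in pixels, amid what is visible of it).
The state is a dict: "clock": time; "qpos": joint angles; "qd": joint speeds; "joint_efforts": joint torques, N m; "tool_pos": TCP position; "tool_rot": TCP orientation; "contact_force": force on the tool from outside, world axes, zero at the start; "moment": the same for the moment, N m; "width": finger opening in m.
Only numpy, scipy, OpenCV 4.12 (cv2) and the standard library are available. Lean on these libraries where they do the work, as an engineer would, in place of code of your own. Each camera call takes 0.05 s, during which the arm holds its last target.

## Task

Get the lipped steel tray out of the middle of the stack: lift the two boards above it off and set them aside first, lay the tray squarely on the dark plate of the warmer, and put the two boards back on the bottom board where it stands, neatly squared up and in their old order (short one on top). Stand every lidded white salsa pot upright inside the tray, and only once they are all in, set the warmer's heat lever straight up, to its middle mark. Do not disturb the glass, the bowl or the pepper mill.

Things in the scene. Friction and masses are not known exactly. Their poses are not given: they have to be found in the camera images.
- bottom_board: lowest of the stack: wooden board 240 x 68 mm, 24 mm thick, 0.24 kg, loose on the table; x along its length, z up; origin: centre of its underside. The stack from below: bottom_board, tray, long_board, short_board, each loose, lying centred (short_board up to 10 mm off lengthwise) with the lengths parallel.
- tray: open steel tray 240 x 68 mm and 20 mm high outside, straight walls 4 mm thick, floor 6 mm thick (inside 232 x 60 mm, 14 mm deep), 0.3 kg; x along its length, z up; origin: centre of its underside. At the start second from below in the stack, on bottom_board. Its place is on the warmer, centred on the plate, length along the plate's length.
- long_board: wooden board 210 x 66 mm, 24 mm thick, 0.2 kg; at the start lies on the tray's rim; x along its length, z up; origin: centre of its underside
- short_board: wooden board 170 x 58 mm, 24 mm thick, 0.15 kg; at the start lies on long_board, top of the stack; x along its length, z up; origin: centre of its underside
- pot_a: lidded salsa pot, a closed upright white cylinder with a terracotta-coloured lid top, 48 mm in diameter and 54 mm tall, heavy-footed (centre of mass about 10 mm up), 0.11 to 0.21 kg, z up; origin: centre of its underside. Two to four of the pots pot_a to pot_d are present, standing on the table at the start.
- pot_b: lidded salsa pot, a closed upright white cylinder with a terracotta-coloured lid top, 48 mm in diameter and 54 mm tall, heavy-footed (centre of mass about 10 mm up), 0.11 to 0.21 kg, z up; origin: centre of its underside. Two to four of the pots pot_a to pot_d are present, standing on the table at the start.
- pot_c: lidded salsa pot, a closed upright white cylinder with a terracotta-coloured lid top, 48 mm in diameter and 54 mm tall, heavy-footed (centre of mass about 10 mm up), 0.11 to 0.21 kg, z up; origin: centre of its underside. Two to four of the pots pot_a to pot_d are present, standing on the table at the start.
- pot_d: lidded salsa pot, a closed upright white cylinder with a terracotta-coloured lid top, 48 mm in diameter and 54 mm tall, heavy-footed (centre of mass about 10 mm up), 0.11 to 0.21 kg, z up; origin: centre of its underside. Two to four of the pots pot_a to pot_d are present, standing on the table at the start.
- warmer: fixed steel warming plate, housing 120 mm (its x) by 360 mm (its y) by 36 mm high; origin: centre of its underside, z up, front side -x towards the robot. On top a dark plate 110 x 280 mm, 4 mm thick (upper face 40 mm above the table); at the +y end the heat lever, and between plate and lever a flat black scale strip with white marks, flush with the plate.
- plate_center (a point): centre of the dark plate's upper face (40 mm above the table), axes as the warmer's; the plate is 110 mm along x and 280 mm along y
- lever (a joint): heat lever's angle in rad: 0 straight up (the middle mark), negative leaning to the warmer's -x (front), positive to +x, stops at -1 and +1; starts between -0.8 and -0.4; it stays where it is left (friction about 0.12 N m, so about 1.5 N at the tip)
- lever_tip (a point): free end of the heat lever, 90 mm from its pivot; the lever is a 12 mm steel rod with a black grip 22 mm in diameter over its last 34 mm
- lever_pivot (a point): the lever's pivot, fixed on the warmer 46 mm above the table; the lever swings about the warmer's y axis
- glass: drinking glass 76 mm in diameter, 120 mm tall, not part of the job; origin: centre of its underside
- dip_bowl: blue bowl 120 mm in diameter, 55 mm tall, not part of the job; origin: centre of its underside
- pepper_mill: wooden pepper mill 56 mm in diameter, 140 mm tall, not part of the job; origin: centre of its underside
There are look-alikes about, which are no part of the job. Leave any purple or yellow look-alike of the pot_a alone.

How it is judged:
On the way, in this order (a step that is already met when the one before it is completed fails the run):
1. the two upper boards are lifted off and set aside while the tray still lies on the bottom board (horizontal distance between each of long_board, short_board and tray above 0.07 m and x of tray in the frame of bottom_board between -0.03 and 0.03 m and y of tray in the frame of bottom_board between -0.02 and 0.02 m and z of tray in the frame of bottom_board between 0.018 and 0.03 m), for 0.2 s.
2. the tray lies flat and square on the warmer's plate (x of tray in the frame of plate_center between -0.022 and 0.022 m and y of tray in the frame of plate_center between -0.022 and 0.022 m and z of tray in the frame of plate_center between -0.004 and 0.005 m and angle between the x axis of tray and the y axis of warmer, either way round below 0.15 rad and angle between tray's own z axis and vertical below 0.08 rad), for 0.2 s.
3. every pot that is present stands in the tray (all of step 2 and x of pot_a in the frame of tray between -0.1 and 0.1 m and y of pot_a in the frame of tray between -0.016 and 0.016 m and z of pot_a in the frame of tray between 0.002 and 0.011 m and angle between each of pot_a, pot_b, pot_c, pot_d's own z axis and vertical below 0.12 rad and x of pot_b in the frame of tray between -0.1 and 0.1 m and y of pot_b in the frame of tray between -0.016 and 0.016 m and z of pot_b in the frame of tray between 0.002 and 0.011 m and x of pot_c in the frame of tray between -0.1 and 0.1 m and y of pot_c in the frame of tray between -0.016 and 0.016 m and z of pot_c in the frame of tray between 0.002 and 0.011 m and x of pot_d in the frame of tray between -0.1 and 0.1 m and y of pot_d in the frame of tray between -0.016 and 0.016 m and z of pot_d in the frame of tray between 0.002 and 0.011 m), for 0.2 s.
4. the heat lever is then set straight up (value of joint lever between -0.14 and 0.14 rad and velocity of joint lever between -0.05 and 0.05 rad/s), for 0.3 s.
At the end, for the whole second after the job is handed in: Tray flat on the plate, within 22 mm of centre and 0.15 rad; all pots upright on its floor; bottom_board within 50 mm of its start, long_board then short_board flat on it, within 18 mm lengthwise, 15 mm across, 0.15 rad; lever within 0.14 rad of upright; all at rest (all of step 3 and all of step 4 and x of long_board in the frame of bottom_board between -0.018 and 0.018 m and y of long_board in the frame of bottom_board between -0.015 and 0.015 m and z of long_board in the frame of bottom_board between 0.02 and 0.029 m and angle between the x axis of each of long_board, short_board and the x axis of bottom_board, either way round below 0.15 rad and angle between each of long_board, short_board, bottom_board's own z axis and vertical below 0.08 rad and x of short_board in the frame of bottom_board between -0.018 and 0.018 m and y of short_board in the frame of bottom_board between -0.015 and 0.015 m and z of short_board in the frame of bottom_board between 0.044 and 0.053 m and height (world z) of bottom_board between -0.004 and 0.006 m and distance of bottom_board from where it was at the start of the episode below 0.05 m and linear speed of each of tray, long_board, short_board, pot_a, pot_b, pot_c, pot_d below 0.02 m/s); the robot touches nothing.
It fails at once if the glass is disturbed (moved over 30 mm) (distance of glass from where it was at the start of the episode above 0.03 m).
It fails at once if the dip bowl is disturbed (moved over 30 mm) (distance of dip_bowl from where it was at the start of the episode above 0.03 m).
It fails at once if the pepper mill is disturbed (moved over 30 mm) (distance of pepper_mill from where it was at the start of the episode above 0.03 m).
Of pot_a, pot_b, pot_c, pot_d only 2 to 4 are there at a start; the rules pass over those that are not, and their reading is None.
At some moment in a run one of pot_a, pot_b, pot_c, pot_d may be knocked a few centimetres aside while the robot is not near it.
It also fails if it takes over 208 s, if anything falls off the work surface, if the arm or the gripper's body presses on something with over 40 N, if the wrist force passes 120 N, or if a joint passes its speed limit or range.

## Working session

There is one attempt and no reset: what is moved stays moved. The work goes in short steps, Python scripts to look and compute and a tool call to move; the robot and the scene stay as the last step left them, time stands still between calls to the robot, and variables do not carry over. Pictures are saved under pics/ and viewed, and the job is handed in when it is done.

Besides the shell and the picture viewer there is one more tool, called after "Request:" as name(argument=value, ...) on one line, values as JSON. play_rows: Moves the arm, as the interface text tells. Its arguments: {"type":"object","properties":{"increments":{"type":"array"},"grip_force":{"type":"number"}},"required":["increments"]}

```bash
ls; mkdir -p pics; python3 - <<'E'
from cell import manip, eyes, job
import cv2,numpy as np
print(manip.state())
for n in ("scene","top"):
    im=eyes.capture(n); cv2.imwrite(f"pics/{n}0.png",im)
    c=eyes.get_calibration(n); print(n,c)
E
```

```text
pics
{'clock': 0.0, 'qpos': array([-1.30639267e+00,  2.77132161e-01, -2.78685358e-02,  1.26801211e+00,
       -1.78904317e-06,  1.46743635e+00]), 'qd': array([-0.00191006, -0.00124081, -0.00068748,  0.00033208,  0.00022453,
        0.00011297]), 'joint_efforts': array([ 7.74560704e-04, -4.45509446e+01,  2.95203960e+01,  1.64095347e-02,
       -1.98225653e-04, -1.17573646e-05]), 'tool_pos': array([ 0.2245159 , -0.58245133,  0.23016604]), 'tool_rot': array([-3.14136575e+00,  2.20483217e-03, -1.20303244e+00]), 'contact_force': array([-0.03346664, -0.63689291, -0.97763532]), 'moment': array([ 0.00887788, -0.00733137, -0.04193926]), 'width': 0.08537986103319574}
scene {'mtx': array([[482.09712481,   0.        , 274.15450717],
       [  0.        , 482.09712481, 208.12855507],
       [  0.        ,   0.        ,   1.        ]]), 'dist_coeffs': array([0.05263812, 0.        , 0.        , 0.        , 0.        ]), 'world_to_cam': array([[ 0.68718923,  0.72634581,  0.01388294, -0.44229978],
       [ 0.53396643, -0.49203868, -0.68758839, -0.14987773],
       [-0.492596  ,  0.47991635, -0.72596796,  1.70010776],
       [ 0.        ,  0.        ,  0.        ,  1.        ]])}
top {'mtx': array([[463.10410893,   0.        , 281.81570675],
       [  0.        , 463.10410893, 214.22076706],
       [  0.        ,   0.        ,   1.        ]]), 'dist_coeffs': array([0.03641702, 0.        , 0.        , 0.        , 0.        ]), 'world_to_cam': array([[ 5.94921736e-03, -9.99981750e-01, -1.05205651e-03,
         1.19039705e-01],
       [-9.88401560e-01, -5.72066512e-03, -1.51755165e-01,
         5.48777952e-01],
       [ 1.51746377e-01,  1.94267876e-03, -9.88417555e-01,
         1.53253885e+00],
       [ 0.00000000e+00,  0.00000000e+00,  0.00000000e+00,
         1.00000000e+00]])}
```

View pics/scene0.png

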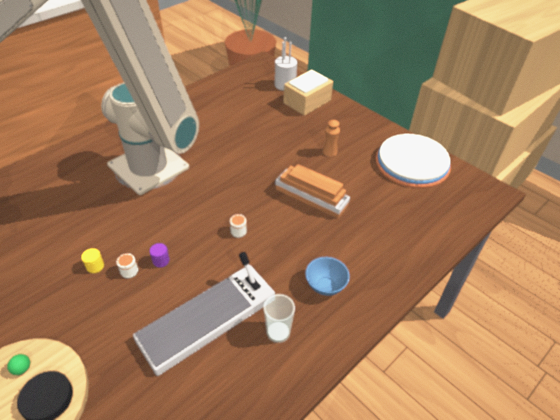

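View pics/top0.png

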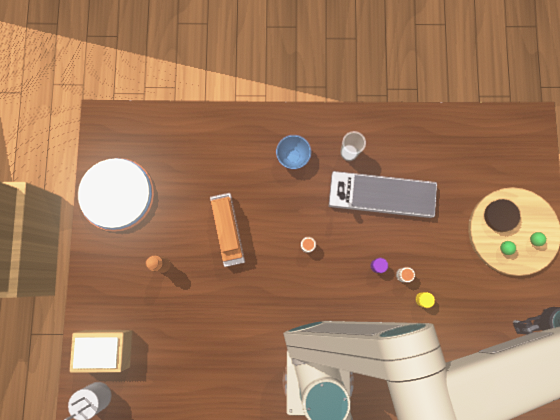

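```bash
cat > h.py <<'E'
from cell import manip, eyes, job
import cv2,numpy as np
from scipy.optimize import minimize
from scipy.spatial.transform import Rotation as R
CAL={n:eyes.get_calibration(n) for n in("scene","top")}
def proj(P,cam):
    c=CAL[cam];W=c["world_to_cam"]
    r,_=cv2.Rodrigues(W[:3,:3])
    return cv2.projectPoints(np.atleast_2d(P).astype(float),r,W[:3,3],c["mtx"],c["dist_coeffs"])[0][:,0]
def ray(uv,cam,z):
    c=CAL[cam];W=c["world_to_cam"]
    n=cv2.undistortPoints(np.array([[uv]],float),c["mtx"],c["dist_coeffs"])[0,0]
    d=W[:3,:3].T@np.array([n[0],n[1],1]);o=-W[:3,:3].T@W[:3,3]
    return o+d*(z-o[2])/d[2]
def box(x,y,yaw,z0,L,Wd,H):
    c,s=np.cos(yaw),np.sin(yaw)
    return np.array([[x+c*a*L/2-s*b*Wd/2,y+s*a*L/2+c*b*Wd/2,z] for a in(-1,1) for b in(-1,1) for z in(z0,z0+H)])
def cyl(x,y,z0,r,H):
    t=np.linspace(0,2*np.pi,40,endpoint=False)
    return np.array([[x+r*np.cos(a),y+r*np.sin(a),z] for z in(z0,z0+H) for a in t])
def sil(parts,cam,S=4):
    m=np.zeros((420*S,560*S),np.uint8)
    for P in parts:
        h=cv2.convexHull(proj(P,cam).astype(np.float32))
        cv2.fillConvexPoly(m,np.round((h*S+S/2-.5)).astype(np.int32),255)
    return cv2.resize(m,(560,420),interpolation=cv2.INTER_AREA)/255.
def fit(model,p0,masks,step):
    # masks: {cam:bool}; model(p)->parts
    def cost(p): return sum(np.abs(sil(model(p),c)-m).sum() for c,m in masks.items())
    p0=np.array(p0,float)
    sx=np.vstack([p0]+[p0+np.eye(len(p0))[i]*step[i] for i in range(len(p0))])
    r=minimize(cost,p0,method="Nelder-Mead",options=dict(initial_simplex=sx,xatol=1e-4,fatol=.05,maxiter=300))
    return r.x,r.fun
def crop(im,u0,v0,u1,v1,f,name):
    cv2.imwrite("pics/"+name,cv2.resize(im[v0:v1,u0:u1],None,fx=f,fy=f,interpolation=cv2.INTER_CUBIC))
def rel(target_pos,target_R=None,base=None):
    "shift (mm) in tool axes from the current commanded/measured pose; turn rotvec"
    s=manip.state();Rt=R.from_euler("xyz",s["tool_rot"])
    d=Rt.inv().apply(np.array(target_pos)-s["tool_pos"])*1000
    out=d
    if target_R is not None: out=np.r_[d,(Rt.inv()*target_R).as_rotvec()]
    return out
E
python3 - <<'E'
from h import *
for cam in("scene","top"):
    im=eyes.capture(cam)
    for t in("pot_a","short_board","long_board","tray","bottom_board","warmer","lever","glass","dip_bowl","pepper_mill"):
        for d in eyes.masks_of(cam,t)[:6]:
            m=d["mask"];ys,xs=np.nonzero(m);l=d["location"]
            print(cam,t,round(d["score"],2),np.round(l),m.sum(),xs.min(),xs.max(),ys.min(),ys.max(),np.round(ray((l[1],l[0]),cam,.03),3))
            np.save(f"pics/{cam}_{t}_{int(l[0])}.npy",m)
im=cv2.imread("pics/top0.png");crop(im,190,180,270,280,6,"st.png");crop(im,320,160,450,220,6,"w.png")
im=cv2.imread("pics/scene0.png");crop(im,265,155,365,225,7,"ss.png");crop(im,70,200,270,290,4,"sp.png")
E
```

```text
scene pot_a 0.86 [253. 159.] 351 150 169 244 266 [ 0.374 -0.204  0.03 ]
scene pot_a 0.81 [261.  95.] 344 83 102 250 272 [ 0.277 -0.351  0.03 ]
scene pot_a 0.79 [228. 241.] 295 231 246 216 237 [0.461 0.032 0.03 ]
scene pot_a 0.62 [267. 127.] 376 117 136 254 277 [ 0.354 -0.296  0.03 ]
scene short_board 0.81 [180. 318.] 941 289 342 165 199 [0.477 0.359 0.03 ]
scene long_board 0.71 [190. 312.] 545 280 345 166 206 [0.495 0.309 0.03 ]
scene tray 0.59 [197. 315.] 510 276 349 177 213 [0.523 0.296 0.03 ]
scene bottom_board 0.77 [202. 306.] 266 276 339 186 217 [0.521 0.258 0.03 ]
scene warmer 0.95 [320. 202.] 6527 135 274 252 374 [ 0.632 -0.246  0.03 ]
scene lever 0.66 [264. 246.] 192 239 254 252 281 [ 0.575 -0.047  0.03 ]
scene glass 0.74 [315. 276.] 1200 264 295 294 342 [ 0.753 -0.097  0.03 ]
scene dip_bowl 0.97 [278. 325.] 1321 306 348 257 295 [0.761 0.084 0.03 ]
scene pepper_mill 0.82 [139. 329.] 400 324 339 120 154 [0.353 0.553 0.03 ]
scene pepper_mill 0.32 [264. 248.] 185 239 254 252 282 [ 0.578 -0.043  0.03 ]
top pot_a 0.76 [279. 407.] 207 397 414 268 281 [ 0.334 -0.299  0.03 ]
top pot_
[... 342 characters left out ...]

top long_board 0.44 [196. 382.] 3893 329 438 172 217 [ 0.614 -0.223  0.03 ]
top tray 0.53 [260. 229.] 144 211 243 194 265 [0.393 0.299 0.03 ]
top bottom_board 0.21 [264. 160.] 302 147 169 256 272 [0.38 0.53 0.03]
top warmer 0.8 [195. 379.] 3865 329 438 172 217 [ 0.62  -0.211  0.03 ]
top warmer 0.38 [262. 159.] 331 145 169 256 272 [0.386 0.534 0.03 ]
top lever 0.44 [192. 337.] 41 339 343 188 198 [ 0.629 -0.068  0.03 ]
top glass 0.85 [145. 350.] 525 340 364 132 160 [ 0.795 -0.115  0.03 ]
top glass 0.58 [256. 233.] 176 222 241 248 260 [0.408 0.285 0.03 ]
top dip_bowl 0.8 [152. 294.] 873 276 309 136 168 [0.769 0.079 0.03 ]
top pepper_mill 0.55 [263. 159.] 326 146 169 256 272 [0.381 0.534 0.03 ]
```

View pics/st.png

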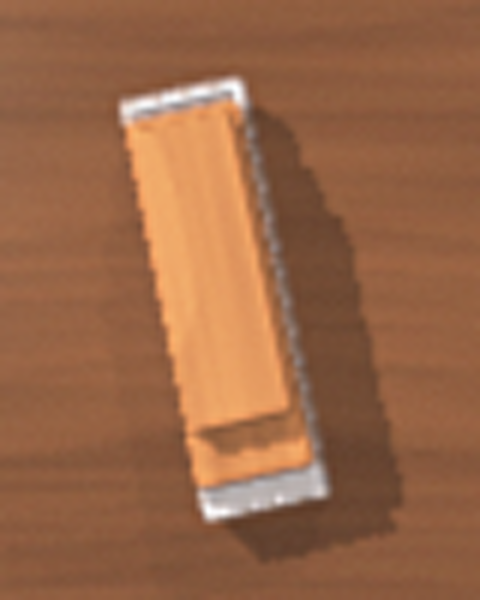

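View pics/ss.png

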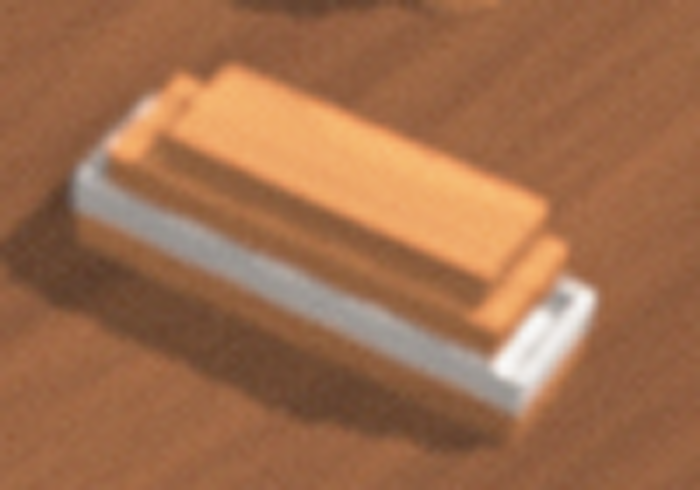

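View pics/w.png

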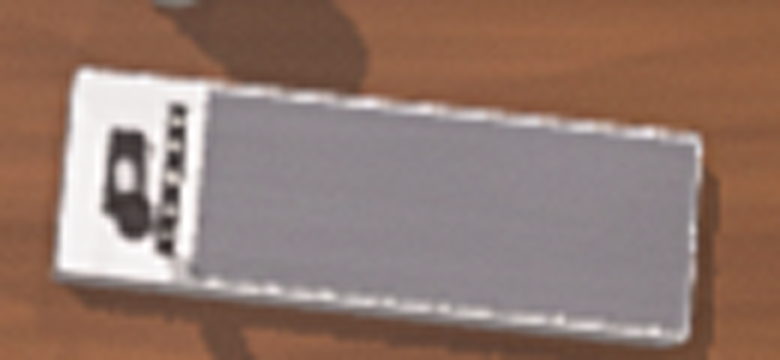

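View pics/sp.png

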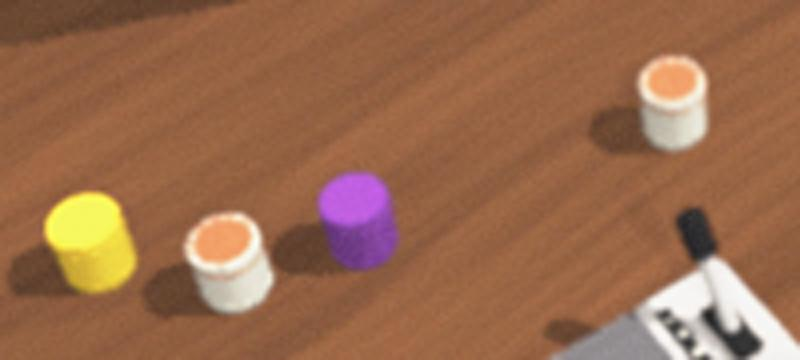

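```bash
cat > f0.py <<'E'
from h import *
import glob
def U(cam,ts):
    m=np.zeros((420,560),bool)
    for t in ts: m|=np.load(glob.glob(f"pics/{cam}_{t}_*.npy")[0])
    return m
st={"scene":U("scene",["short_board","long_board","tray","bottom_board"])}
mt=np.zeros((420,560),bool)
for f in ["top_short_board_224","top_long_board_254","top_tray_260"]:
    mt|=np.load(glob.glob(f"pics/{f[:-1]}*.npy")[0])
st["top"]=cv2.morphologyEx(mt.astype(np.uint8),cv2.MORPH_CLOSE,np.ones((5,5)))>0
st["scene"]=cv2.morphologyEx(st["scene"].astype(np.uint8),cv2.MORPH_CLOSE,np.ones((5,5)))>0
def stack(p):
    x,y,w,o=p
    return [box(x,y,w,0,.24,.068,.044),box(x,y,w,.044,.21,.066,.024),box(x+o*np.cos(w),y+o*np.sin(w),w,.068,.17,.058,.024)]
for k in (["scene"],["top"],["scene","top"]):
    print("stack",k,fit(stack,[.47,.3,.2,0],{c:st[c] for c in k},[.02,.02,.1,.01]))
wm={c:np.load(sorted(glob.glob(f"pics/{c}_warmer_*.npy"))[{"scene":0,"top":0}[c]]) for c in("scene","top")}
print(sorted(glob.glob("pics/*warmer*")),[m.sum() for m in wm.values()])
ww=lambda p:[box(p[0],p[1],p[2],0,.12,.36,.036),box(p[0]-.03*-0*0,p[1],p[2],.036,.11,.28,.0)]
ww=lambda p:[box(p[0],p[1],p[2],0,.12,.36,.038)]
for k in (["scene"],["top"],["scene","top"]):
    print("warm",k,fit(ww,[.6,-.2,-.1],{c:wm[c] for c in k},[.02,.02,.1]))
for s in("scene","top"):
  for f in sorted(glob.glob(f"pics/{s}_pot_a*.npy")):
    m=np.load(f);ys,xs=np.nonzero(m);g=ray((xs.mean(),ys.mean()),s,.03)
    print(f,fit(lambda p:[cyl(p[0],p[1],0,.024,.054)],g[:2],{s:m},[.01,.01]))
E
python3 f0.py
```

```text
Traceback (most recent call last):
  File "f0.py", line 10, in <module>
    mt|=np.load(glob.glob(f"pics/{f[:-1]}*.npy")[0])
                ~~~~~~~~~~~~~~~~~~~~~~~~~~~~~~~~^^^
IndexError: list index out of range
```

```bash
ls pics/*.npy|tr '\n' ' '; sed -i 's/"top_tray_260"/"top_tray_2"/; s/f\[:-1\]/f[:-1] if len(f)>11 else f/; s/"top_short_board_224","top_long_board_254"/"top_short_board_22x","top_long_board_25x"/' f0.py; sed -i 's/pics\/{f\[:-1\] if len(f)>11 else f}/pics\/{f.rstrip("x")}/; s/top_long_board_25x/top_long_board_2/' f0.py; python3 f0.py
```

```text
pics/scene_bottom_board_202.npy pics/scene_dip_bowl_278.npy pics/scene_glass_315.npy pics/scene_lever_264.npy pics/scene_long_board_190.npy pics/scene_pepper_mill_138.npy pics/scene_pepper_mill_264.npy pics/scene_pot_a_227.npy pics/scene_pot_a_252.npy pics/scene_pot_a_261.npy pics/scene_pot_a_266.npy pics/scene_short_board_180.npy pics/scene_tray_196.npy pics/scene_warmer_319.npy pics/top_bottom_board_263.npy pics/top_dip_bowl_152.npy pics/top_glass_145.npy pics/top_glass_255.npy pics/top_lever_192.npy pics/top_long_board_196.npy pics/top_long_board_253.npy pics/top_pepper_mill_263.npy pics/top_pot_a_244.npy pics/top_pot_a_265.npy pics/top_pot_a_278.npy pics/top_pot_a_298.npy pics/top_short_board_223.npy pics/top_tray_259.npy pics/top_warmer_194.npy pics/top_warmer_261.npy stack ['scene'] (array([0.496114  , 0.30776665, 0.21654767, 0.0082437 ]), np.float64(130.05490196078432))
stack ['top'] (array([0.49786083, 0.31253474, 0.22821742, 0.00760249]), np.float64(255.66274509803918))
stack ['scene', 'top'] (array([0.49643418, 0.30871551, 0.21601681, 0.00718609]), np.float64(401.7999999999
[... 442 characters left out ...]
rray([0.44900234, 0.03372837]), np.float64(42.39607843137255))
pics/scene_pot_a_252.npy (array([ 0.37910604, -0.20665899]), np.float64(41.33725490196078))
pics/scene_pot_a_261.npy (array([ 0.26505193, -0.35404574]), np.float64(76.63529411764705))
pics/scene_pot_a_266.npy (array([ 0.34897601, -0.29307695]), np.float64(39.694117647058825))
pics/top_pot_a_244.npy (array([0.44468037, 0.03635914]), np.float64(28.317647058823532))
pics/top_pot_a_265.npy (array([ 0.38131449, -0.20535311]), np.float64(39.07843137254902))
pics/top_pot_a_278.npy (array([ 0.34810961, -0.29299063]), np.float64(23.968627450980392))
pics/top_pot_a_298.npy (array([ 0.26746548, -0.35244597]), np.float64(29.266666666666666))
```

```bash
cat > ov.py <<'E'
from h import *
E_=[(0,1),(2,3),(4,5),(6,7),(0,2),(1,3),(4,6),(5,7),(0,4),(1,5),(2,6),(3,7)]
def wire(im,cam,P,col,f,u0,v0):
    q=(proj(P,cam)-[u0,v0]+.5)*f
    for a,b in E_: cv2.line(im,tuple(int(t) for t in q[a]),tuple(int(t) for t in q[b]),col,1,cv2.LINE_AA)
def ovl(img,cam,boxes,win,f,name):
    u0,v0,u1,v1=win
    im=cv2.resize(img[v0:v1,u0:u1],None,fx=f,fy=f,interpolation=cv2.INTER_CUBIC)
    cols=[(0,255,0),(255,255,0),(255,0,255),(0,255,255)]
    for i,b in enumerate(boxes): wire(im,cam,b,cols[i%4],f,u0,v0)
    cv2.imwrite("pics/"+name,im)
E
python3 - <<'E'
from ov import *
x,y,w,o=.4965,.3095,.218,.0075
S=[box(x,y,w,0,.24,.068,.024),box(x,y,w,.024,.24,.068,.02),box(x,y,w,.044,.21,.066,.024),box(x+o*np.cos(w),y+o*np.sin(w),w,.068,.17,.058,.024)]
def plate(x,y,w): return box(x+.035*np.sin(w),y-.035*np.cos(w),w,.036,.11,.28,.004)
W=[box(.6235,-.225,-.104,0,.12,.36,.036),plate(.6235,-.225,-.104)]
t=cv2.imread("pics/top0.png");s=cv2.imread("pics/scene0.png")
ovl(t,"top",S,(200,180,260,280),6,"a1.png");ovl(s,"scene",S,(270,155,360,225),6,"a2.png")
ovl(t,"top",W,(320,160,450,230),6,"a3.png");ovl(s,"scene",W,(130,240,280,380),5,"a4.png")
def H(a,b):
    A,B=[cv2.imread("pics/"+n) for n in(a,b)];h=max(A.shape[0],B.shape[0])
    return np.hstack([cv2.copyMakeBorder(i,0,h-i.shape[0],0,0,0) for i in(A,B)])
r1=H("a1.png","a2.png");r2=H("a3.png","a4.png")
for i,r in enumerate((r1,r2)):
    k=min(800/r.shape[1],600/r.shape[0],1);cv2.imwrite(f"pics/ov{i}.png",cv2.resize(r,None,fx=k,fy=k,interpolation=cv2.INTER_AREA))
# lever tip
for c,f in(("scene","scene_lever_264"),("top","top_lever_192")):
    ys,xs=np.nonzero(np.load(f"pics/{f}.npy"));print(c,xs.mean(),ys.mean(),xs.min(),xs.max(),ys.min(),ys.max())
E
```

```text
scene 246.23958333333334 264.15625 239 254 252 281
top 340.8292682926829 193.4878048780488 339 343 188 198
```

View pics/ov0.png

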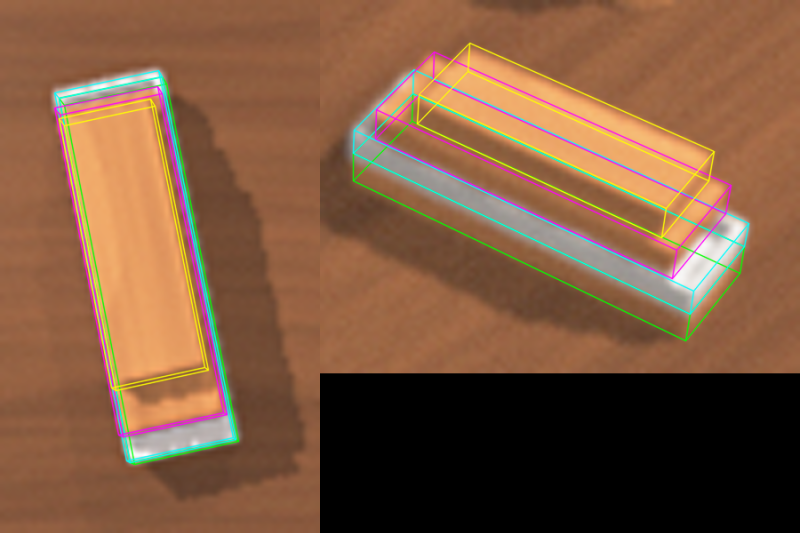

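View pics/ov1.png

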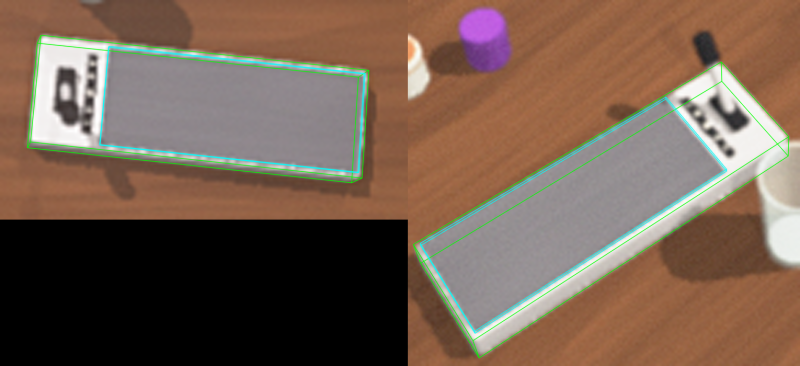

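```bash
cat >> h.py <<'E'
def mv(*T):
    s=manip.state();Rt=R.from_euler("xyz",s["tool_rot"])
    p=s["tool_pos"];print("t",round(s["clock"],2),"at",np.round(p,4),np.round(s["tool_rot"],3),"w",round(s["width"],4),"F",np.round(s["contact_force"],1))
    pr,py=p,s["tool_rot"][2]
    for t in T:
        t=np.array(t,float)
        d=Rt.inv().apply(t[:3]-p)*1000
        rv=(Rt.inv()*R.from_euler("xyz",[np.pi,0,t[3]])).as_rotvec()
        n=max(np.linalg.norm(t[:3]-pr)/.0417,abs((t[3]-py+np.pi)%(2*np.pi)-np.pi)/.125)
        print(np.round(d,1).tolist(),np.round(rv,3).tolist(),"rows>=%.1f"%n);pr,py=t[:3],t[3]
def sh(cam,name,win=None,f=1):
    im=eyes.capture(cam)
    if win: crop(im,*win,f,name)
    else: cv2.imwrite("pics/"+name,im)
    return im
def off(p,a,b): # board frame shift
    w=.218;return (p[0]+a*np.cos(w)-b*np.sin(w),p[1]+a*np.sin(w)+b*np.cos(w))
B0=(.4965,.3095);YAW=.218+np.pi/2
E
python3 - <<'E'
from h import *
s=off(B0,.0075,0);print(s,off(B0,0,.125),off(B0,0,-.125))
mv((.42,-.1,.25,-.2),(*s,.2,YAW))
E
```

```text
(np.float64(0.5038224896736866), np.float64(0.3111220804476823)) (np.float64(0.46946532587196205), np.float64(0.4315414945614433)) (np.float64(0.523534674128038), np.float64(0.1874585054385567))
t 1.2 at [ 0.2247 -0.5832  0.2313] [ 3.142  0.    -1.203] w 0.0854 F [ 0.6 -0.2 -0.2]
[-380.7, -356.0, -18.7] [0.0, 0.0, -1.003] rows>=12.5
[-734.2, -582.0, 31.3] [-0.0, 0.0, -2.992] rows>=15.9
```

Request:
play_rows(increments=[0,-381,-356,-19,0,0,-1.25,0,-381,-356,-19,0,0,-1.25,0,-381,-356,-19,0,0,-1.25,0,-381,-356,-19,0,0,-1.25,0,-381,-356,-19,0,0,-1.25,0,-381,-356,-19,0,0,-1.25,0,-381,-356,-19,0,0,-1.25,0,-381,-356,-19,0,0,-1.25,0,-381,-356,-19,0,0,-1.25,0,-381,-356,-19,0,0,-1.25], grip_force=60)

```text
clock: 2.03
tool_pos: [0.3809, -0.1952, 0.2469]
tool_rot: [3.141, -0.001, 0.053]
contact_force: [0.2, 0.9, -1.0]
width: 0.0855
```

```bash
python3 - <<'E'
from h import *
s=off(B0,.0075,0)
mv((*s,.17,YAW))
E
```

```text
t 2.03 at [ 0.3809 -0.1952  0.2469] [ 3.141e+00 -1.000e-03  5.300e-02] w 0.0855 F [ 0.2  0.9 -1. ]
[149.3, -499.2, 76.8] [0.001, -0.0, -1.736] rows>=13.9
```

Request:
play_rows(increments=[0,149,-499,77,0,0,-1.736,0,149,-499,77,0,0,-1.736,0,149,-499,77,0,0,-1.736,0,149,-499,77,0,0,-1.736,0,149,-499,77,0,0,-1.736,0,149,-499,77,0,0,-1.736,0,149,-499,77,0,0,-1.736,0,149,-499,77,0,0,-1.736,0,149,-499,77,0,0,-1.736,0,149,-499,77,0,0,-1.736])

```text
clock: 2.87
tool_pos: [0.48, 0.2053, 0.1855]
tool_rot: [3.141, -0.0, 1.304]
contact_force: [0.8, -0.6, 0.8]
width: 0.0853
```

```bash
python3 - <<'E'
from h import *
s=off(B0,.0075,0)
mv((*s,.17,YAW),(*s,.067,YAW))
a=sh("top","top1.png");b=sh("scene","scene1.png")
cv2.imwrite("pics/both.png",cv2.resize(np.hstack([a,b]),None,fx=.7,fy=.7))
E
```

```text
t 2.87 at [0.48   0.2053 0.1855] [ 3.141 -0.     1.304] w 0.0853 F [ 0.8 -0.6  0.8]
[108.4, -4.9, 15.5] [0.001, -0.0, -0.485] rows>=3.9
[108.4, -5.0, 118.5] [0.001, -0.0, -0.485] rows>=2.5
```

View pics/both.png

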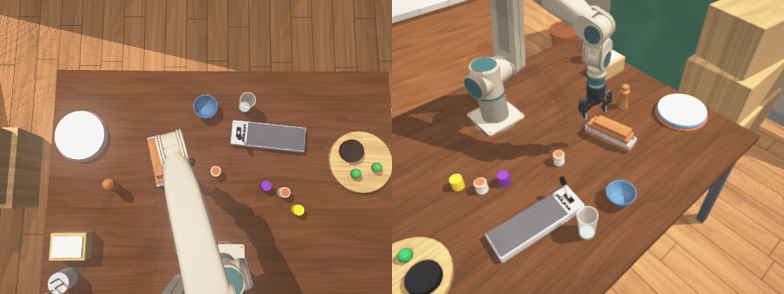

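Request:
play_rows(increments=[0,108.4,-5,15,0,0,-0.485,0,108.4,-5,15,0,0,-0.485,0,108.4,-5,15,0,0,-0.485,0,108.4,-5,15,0,0,-0.485,0,108.4,-5,15,0,0,-0.485,0,108.4,-5,60,0,0,-0.485,0,108.4,-5,90,0,0,-0.485,0,108.4,-5,110,0,0,-0.485,0,108.4,-5,118.5,0,0,-0.485,0,108.4,-5,118.5,0,0,-0.485])

```text
clock: 3.8
tool_pos: [0.5023, 0.3067, 0.0648]
tool_rot: [-3.136, 0.001, 1.779]
contact_force: [-0.3, -0.1, 0.7]
width: 0.0852
```

```bash
python3 - <<'E'
from h import *
s=off(B0,.0075,0)
mv((*s,.067,YAW))
a=sh("scene","sc2.png",(260,100,380,230),5)
E
```

```text
t 3.8 at [0.5023 0.3067 0.0648] [-3.136e+00  1.000e-03  1.779e+00] w 0.0852 F [-0.3 -0.1  0.7]
[4.0, 2.4, -2.2] [-0.005, 0.001, -0.01] rows>=0.1
```

View pics/sc2.png

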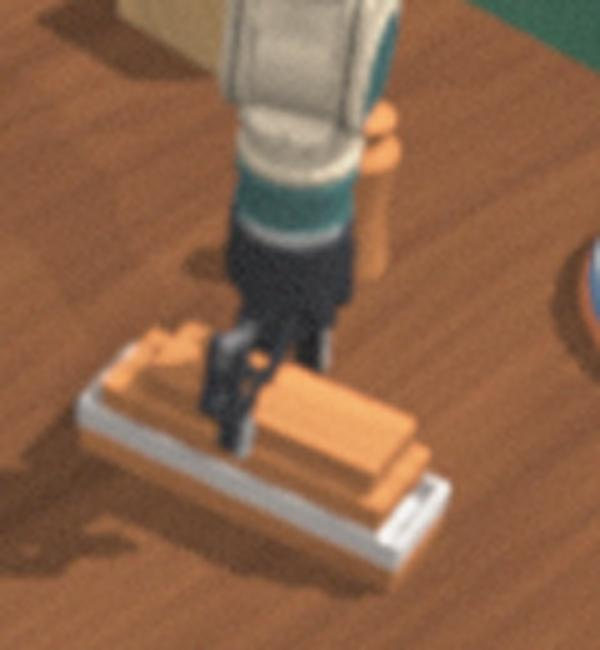

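Request:
play_rows(increments=[0,3,2,-2,0,0,0,0,3,2,-2,0,0,0,255,3,2,-2,0,0,0,255,3,2,-2,0,0,0,255,3,2,-2,0,0,0,255,3,2,-2,0,0,0,255,3,2,-2,0,0,0,255,3,2,-2,0,0,0])

```text
clock: 4.52
tool_pos: [0.5069, 0.3126, 0.0708]
tool_rot: [3.139, -0.0, 1.782]
contact_force: [-0.2, -0.5, 5.8]
width: 0.0567
```

```bash
python3 - <<'E'
from h import *
s=off(B0,.0075,0);d=off(B0,.0,-.125)
mv((*s,.16,YAW),(*d,.16,YAW),(*d,.003,YAW))
a=sh("scene","sc2.png",(260,100,380,230),5)
E
```

```text
t 4.52 at [0.5069 0.3126 0.0708] [ 3.139 -0.     1.782] w 0.0567 F [-0.2 -0.5  5.8]
[-0.8, -3.1, -89.2] [0.003, -0.0, -0.007] rows>=2.1
[-125.8, -9.8, -89.3] [0.003, -0.0, -0.007] rows>=3.0
[-125.9, -10.2, 67.7] [0.003, -0.0, -0.007] rows>=3.8
```

View pics/sc2.png

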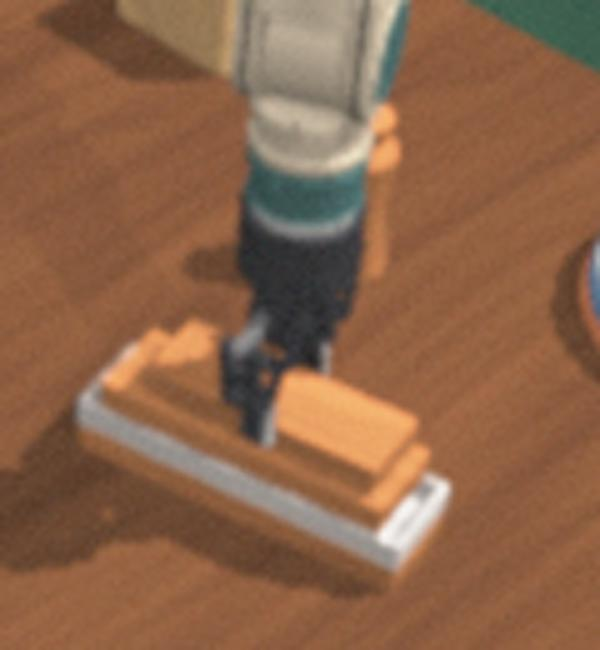

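Request:
play_rows(increments=[255,-1,-3,-30,0,0,0,255,-1,-3,-60,0,0,0,255,-10,-4,-80,0,0,0,255,-45,-6,-85,0,0,0,255,-85,-8,-85,0,0,0,255,-126,-10,-80,0,0,0,255,-126,-10,-50,0,0,0,255,-126,-10,-15,0,0,0,255,-126,-10,20,0,0,0,255,-126,-10,40,0,0,0])

```text
clock: 5.4
tool_pos: [0.5194, 0.1855, 0.0255]
tool_rot: [-3.136, -0.0, 1.781]
contact_force: [-0.8, 0.3, -2.5]
width: 0.0565
```

```bash
python3 - <<'E'
from h import *
d=off(B0,.0,-.125)
mv((*d,.005,YAW))
a=sh("scene","sc2.png",(230,110,350,240),5)
E
```

```text
t 5.4 at [0.5194 0.1855 0.0255] [-3.136 -0.     1.781] w 0.0565 F [-0.8  0.3 -2.5]
[1.0, 4.5, 20.5] [-0.005, -0.0, -0.008] rows>=0.5
```

View pics/sc2.png

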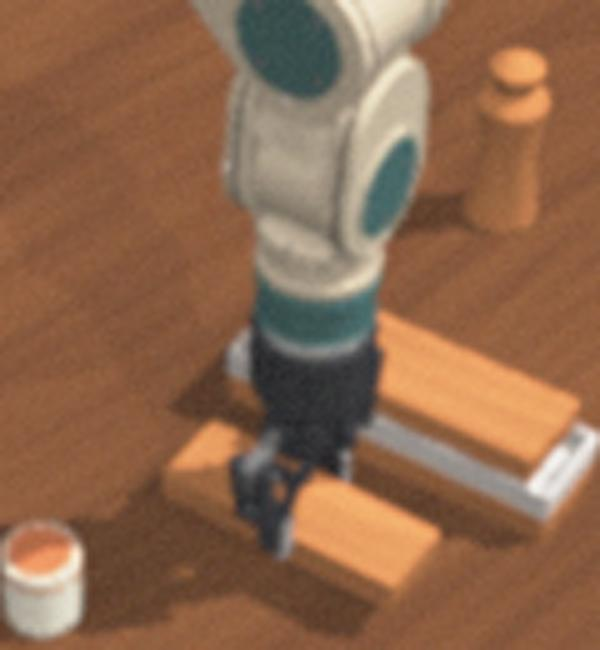

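Request:
play_rows(increments=[255,1,2,12,0,0,0,255,1,2,18,0,0,0,255,1,2,20,0,0,0,255,1,2,20,0,0,0,0,1,2,19,0,0,0,0,1,2,19,0,0,0,0,1,2,19,0,0,0,0,1,2,19,0,0,0,0,1,2,0,0,0,0,0,1,2,-35,0,0,0])

```text
clock: 6.28
tool_pos: [0.52, 0.1871, 0.061]
tool_rot: [-3.133, 0.0, 1.782]
contact_force: [0.1, 0.5, -0.2]
width: 0.0854
```

```bash
python3 - <<'E'
from h import *
mv((*B0,.15,YAW),(*B0,.047,YAW))
E
```

```text
t 6.28 at [0.52   0.1871 0.061 ] [-3.133  0.     1.782] w 0.0854 F [ 0.1  0.5 -0.2]
[124.6, 1.9, -89.1] [-0.009, 0.0, -0.007] rows>=3.7
[124.6, 2.8, 13.9] [-0.009, 0.0, -0.007] rows>=2.5
```

Request:
play_rows(increments=[0,0,0,-40,0,0,0,0,20,0,-75,0,0,0,0,60,1,-88,0,0,0,0,100,1,-88,0,0,0,0,124.6,2,-80,0,0,-0.007,0,124.6,2,-50,0,0,-0.007,0,124.6,2.5,-20,0,0,-0.007,0,124.6,2.5,2,0,0,-0.007,0,124.6,2.5,12,0,0,-0.007,0,124.6,2.5,13,0,0,-0.007])

```text
clock: 7.12
tool_pos: [0.4982, 0.3095, 0.0486]
tool_rot: [-3.137, 0.001, 1.789]
contact_force: [-0.1, 0.3, 0.1]
width: 0.0855
```

```bash
python3 - <<'E'
from h import *
mv((*B0,.048,YAW))
a=sh("scene","sc2.png",(260,100,380,230),5)
E
```

```text
t 7.12 at [0.4982 0.3095 0.0486] [-3.137e+00  1.000e-03  1.789e+00] w 0.0855 F [-0.1  0.3  0.1]
[0.3, -1.6, 0.6] [-0.005, 0.001, 0.0] rows>=0.0
```

View pics/sc2.png

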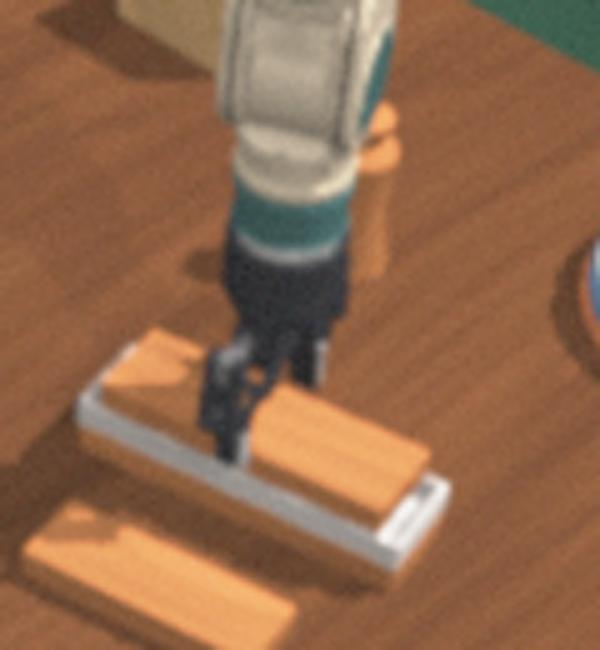

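Request:
play_rows(increments=[255,0,-1,0,0,0,0,255,0,-1,0,0,0,0,255,0,-1,0,0,0,0,255,0,-1,0,0,0,0,255,0,-1,0,0,0,0,255,0,-1,-15,0,0,0,255,0,-1,-45,0,0,0])

```text
clock: 7.75
tool_pos: [0.496, 0.3086, 0.093]
tool_rot: [-3.133, 0.002, 1.789]
contact_force: [-0.9, -0.2, -1.9]
width: 0.0641
```

```bash
python3 - <<'E'
from h import *
d=off(B0,.0,.125)
mv((*B0,.13,YAW),(*d,.13,YAW),(*d,.02,YAW),(*d,.006,YAW))
a=sh("scene","sc2.png",(260,100,380,230),5)
E
```

```text
t 7.75 at [0.496  0.3086 0.093 ] [-3.133e+00  2.000e-03  1.789e+00] w 0.0641 F [-0.9 -0.2 -1.9]
[0.7, 0.4, -37.0] [-0.008, 0.002, -0.0] rows>=0.9
[125.7, 0.4, -37.2] [-0.008, 0.002, -0.0] rows>=3.0
[125.9, 1.3, 72.8] [-0.008, 0.002, -0.0] rows>=2.6
[125.9, 1.4, 86.8] [-0.008, 0.002, -0.0] rows>=0.3
```

View pics/sc2.png

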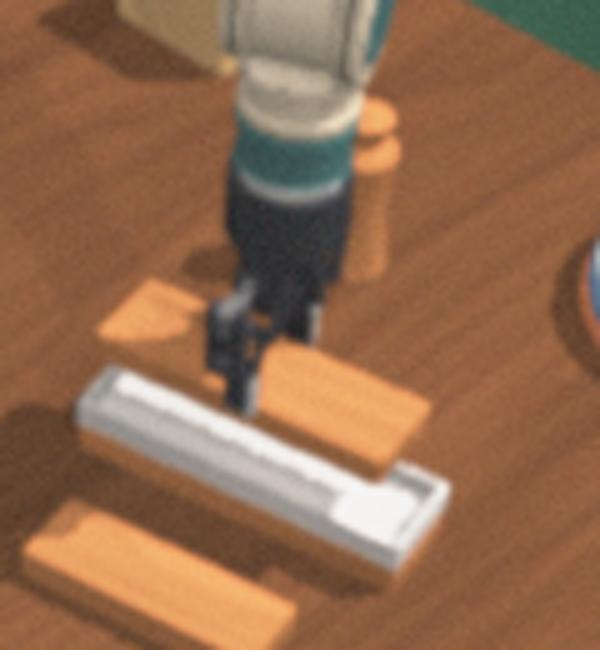

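Request:
play_rows(increments=[255,0,0,-25,0,0,0,255,40,0,-37,0,0,0,255,80,0,-37,0,0,0,255,126,1,-30,0,0,0,255,126,1,0,0,0,0,255,126,1,30,0,0,0,255,126,1,60,0,0,0,255,126,1,75,0,0,0,255,126,1,83,0,0,0,255,126,1,86,0,0,0])

```text
clock: 8.63
tool_pos: [0.4718, 0.4328, 0.0095]
tool_rot: [-3.138, 0.001, 1.789]
contact_force: [-6.8, -5.1, 14.3]
width: 0.0643
```

```bash
python3 - <<'E'
from h import *
d=off(B0,.0,.125)
mv((*d,.005,YAW))
E
```

```text
t 8.63 at [0.4718 0.4328 0.0095] [-3.138e+00  1.000e-03  1.789e+00] w 0.0643 F [-6.8 -5.1 14.3]
[-0.7, -2.5, 4.5] [-0.003, 0.001, 0.0] rows>=0.1
```

Request:
play_rows(increments=[255,0,0,-2,0,0,0,0,0,0,-2,0,0,0,0,0,0,-2,0,0,0,0,0,0,-2,0,0,0,0,0,0,-3,0,0,0,0,0,0,-30,0,0,0,0,0,0,-70,0,0,0,0,-30,0,-110,0,0,0,0,-70,0,-120,0,0,0,0,-110,0,-120,0,0,0])

```text
clock: 9.47
tool_pos: [0.4997, 0.3323, 0.1357]
tool_rot: [3.131, -0.003, 1.792]
contact_force: [1.8, -0.6, 1.0]
width: 0.0855
```

```bash
python3 - <<'E'
from h import *
mv((*B0,.13,YAW),(*B0,.0285,YAW))
a=sh("scene","sc2.png",(240,100,380,240),5)
E
```

```text
t 9.47 at [0.4997 0.3323 0.1357] [ 3.131e+00 -3.000e-03  1.792e+00] w 0.0855 F [ 1.8 -0.6  1. ]
[-21.5, -8.2, 5.5] [0.011, -0.003, 0.003] rows>=0.6
[-21.8, -9.3, 107.0] [0.011, -0.003, 0.003] rows>=2.4
```

View pics/sc2.png

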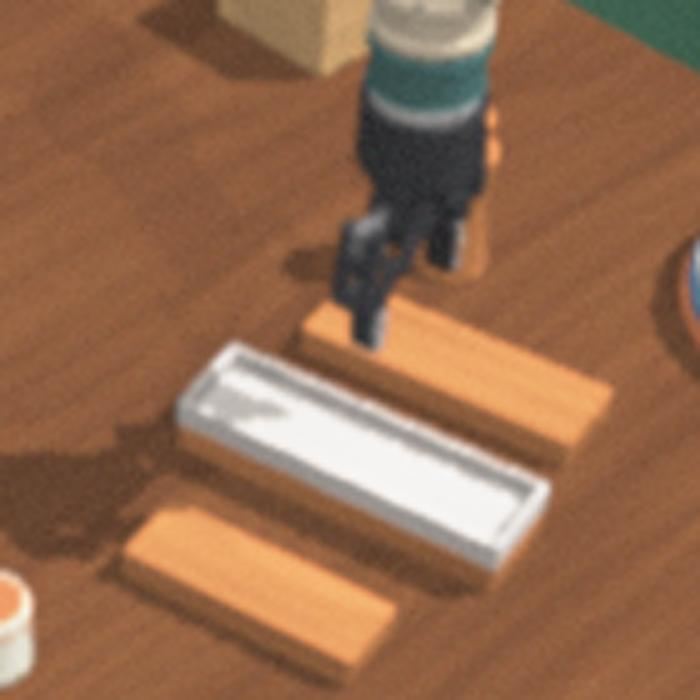

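Request:
play_rows(increments=[0,-21.6,-8.5,6,0.011,-0.003,0.003,0,-21.6,-8.5,20,0.011,-0.003,0.003,0,-21.7,-9,50,0.011,-0.003,0.003,0,-21.7,-9,80,0.011,-0.003,0.003,0,-21.7,-9,98,0.011,-0.003,0.003,0,-21.7,-9,107,0.011,-0.003,0.003,0,-21.7,-9,108,0.011,-0.003,0.003,0,-21.7,-9,108,0.011,-0.003,0.003])

```text
clock: 10.18
tool_pos: [0.492, 0.3073, 0.0219]
tool_rot: [-3.13, 0.003, 1.786]
contact_force: [0.5, -0.3, 0.9]
width: 0.0854
```

```bash
python3 - <<'E'
from h import *
mv((*B0,.026,YAW))
a=sh("scene","sc2.png",(260,120,360,220),6)
E
```

```text
t 10.18 at [0.492  0.3073 0.0219] [-3.130e+00  3.000e-03  1.786e+00] w 0.0854 F [ 0.5 -0.3  0.9]
[1.2, 4.8, -4.1] [-0.011, 0.003, -0.003] rows>=0.2
```

View pics/sc2.png

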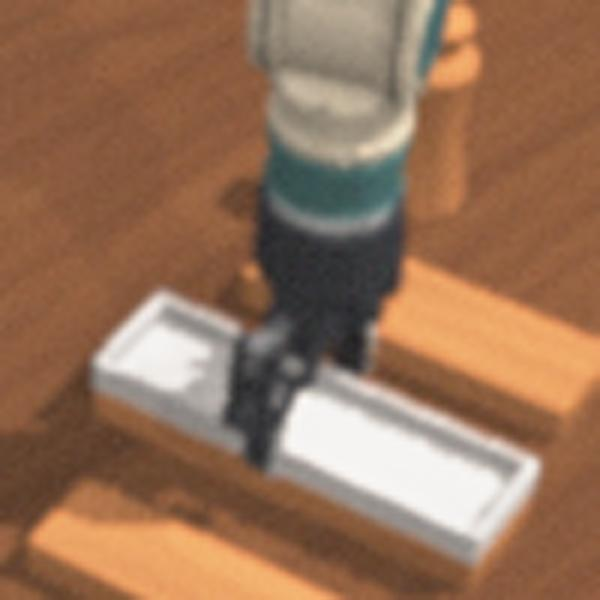

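Request:
play_rows(increments=[0,1,3,-3,0,0,0,0,1,3,-3,0,0,0,0,1,3,-3,0,0,0,0,1,3,-3,0,0,0], grip_force=80)

```text
clock: 10.57
tool_pos: [0.4955, 0.3093, 0.0259]
tool_rot: [-3.133, 0.003, 1.786]
contact_force: [0.2, 0.7, -0.4]
width: 0.0855
```

```bash
python3 - <<'E'
from h import *
mv((*B0,.026,YAW))
E
```

```text
t 10.57 at [0.4955 0.3093 0.0259] [-3.133e+00  3.000e-03  1.786e+00] w 0.0855 F [ 0.2  0.7 -0.4]
[0.0, 1.0, -0.1] [-0.009, 0.003, -0.003] rows>=0.0
```

Request:
play_rows(increments=[0,0,1,0,-0.009,0.003,-0.003,255,0,1,0,-0.009,0.003,-0.003,255,0,1,0,-0.009,0.003,-0.003,255,0,1,0,-0.009,0.003,-0.003,255,0,1,0,-0.009,0.003,-0.003,255,0,1,0,-0.009,0.003,-0.003,255,0,1,-8,-0.009,0.003,-0.003,255,0,1,-20,-0.009,0.003,-0.003,255,0,1,-30,-0.009,0.003,-0.003,255,0,1,-30,-0.009,0.003,-0.003])

```text
clock: 11.4
tool_pos: [0.4977, 0.3101, 0.0574]
tool_rot: [3.139, -0.001, 1.789]
contact_force: [1.0, 0.2, -2.2]
width: 0.0657
```

```bash
python3 - <<'E'
from h import *
P=(.6199,-.2598);YP=-.104
mv((*B0,.14,YAW),(.53,.2,.14,YAW-.5),(.58,-.1,.15,.3),(*P,.12,YP))
a=sh("scene","sc2.png",(250,110,370,230),5)
E
```

```text
t 11.4 at [0.4977 0.3101 0.0574] [ 3.139e+00 -1.000e-03  1.789e+00] w 0.0657 F [ 1.   0.2 -2.2]
[-0.2, -1.1, -82.6] [0.002, -0.001, 0.0] rows>=2.0
[-114.4, 7.9, -82.7] [0.002, -0.002, 0.5] rows>=4.0
[-418.1, -8.2, -93.1] [0.001, -0.002, 1.489] rows>=7.9
[-582.8, -3.9, -63.2] [0.001, -0.003, 1.893] rows>=4.0
```

View pics/sc2.png

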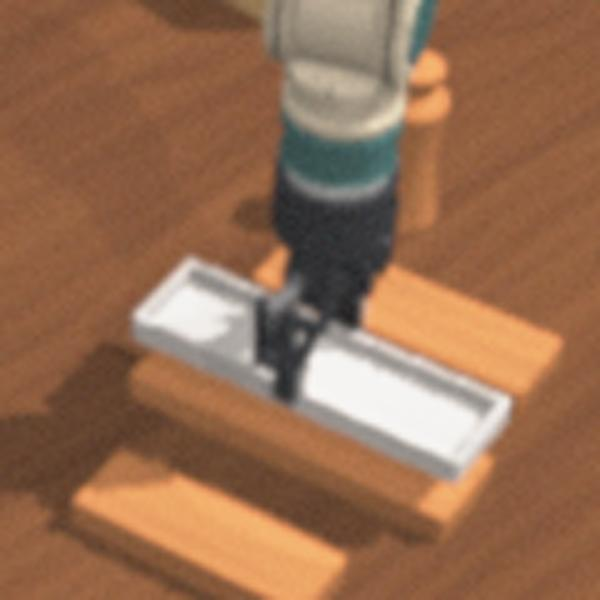

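Request:
play_rows(increments=[255,0,-1,-40,0,0,0,255,0,-1,-80,0,0,0,255,-10,0,-118,0,0,0.05,255,-40,2,-125,0,0,0.17,255,-80,4,-125,0,0,0.29,255,-115,6,-125,0,0,0.41,255,-150,6,-125,0,0,0.53,255,-185,4,-125,0,0,0.65,255,-220,2,-125,0,0,0.77,255,-255,0,-125,0,0,0.89])

```text
clock: 12.28
tool_pos: [0.5509, 0.0586, 0.1794]
tool_rot: [-3.14, 0.002, 0.893]
contact_force: [-0.4, 0.1, -3.0]
width: 0.066
```

```bash
python3 - <<'E'
from h import *
P=(.6199,-.2598);YP=-.104
mv((*P,.18,YP),(*P,.09,YP),(*P,.06,YP))
E
```

```text
t 12.28 at [0.5509 0.0586 0.1794] [-3.14e+00  2.00e-03  8.93e-01] w 0.066 F [-0.4  0.1 -3. ]
[-204.8, 253.4, -0.7] [-0.001, 0.003, 0.997] rows>=8.0
[-204.6, 253.6, 89.3] [-0.001, 0.003, 0.997] rows>=2.2
[-204.6, 253.6, 119.3] [-0.001, 0.003, 0.997] rows>=0.7
```

Request:
play_rows(increments=[255,-25,30,0,0,0,0.12,255,-50,60,0,0,0,0.24,255,-75,92,0,0,0,0.36,255,-100,124,0,0,0,0.48,255,-125,156,0,0,0,0.6,255,-150,187,0,0,0,0.72,255,-177,218,0,0,0,0.84,255,-205,253,0,0,0.003,0.96,255,-205,253,10,0,0.003,0.997,255,-205,253,40,0,0.003,0.997])

```text
clock: 13.12
tool_pos: [0.6259, -0.2633, 0.1443]
tool_rot: [3.138, -0.011, -0.104]
contact_force: [1.7, -1.4, -1.9]
width: 0.0656
```

```bash
python3 - <<'E'
from h import *
P=(.6199,-.2598);YP=-.104
mv((*P,.065,YP),(*P,.044,YP))
a=sh("scene","sc2.png",(120,220,300,380),4)
E
```

```text
t 13.12 at [ 0.6259 -0.2633  0.1443] [ 3.138 -0.011 -0.104] w 0.0656 F [ 1.7 -1.4 -1.9]
[-7.2, -3.2, 79.2] [0.004, -0.011, 0.0] rows>=1.9
[-7.5, -3.3, 100.2] [0.004, -0.011, 0.0] rows>=0.5
```

View pics/sc2.png

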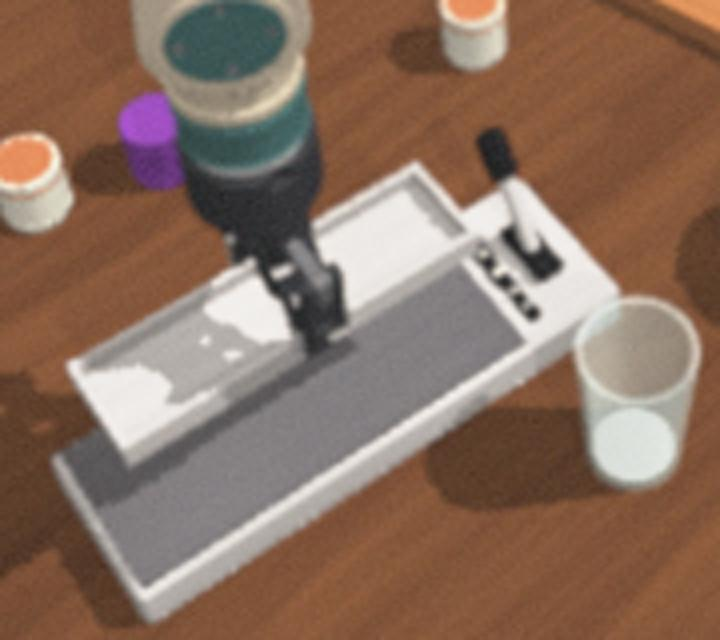

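Request:
play_rows(increments=[255,-5,-2,30,0.002,-0.006,0,255,-5,-2,60,0.002,-0.006,0,255,-5,-2,80,0.002,-0.006,0,255,-5,-2,88,0.002,-0.006,0,255,-5,-2,88,0.002,-0.006,0,255,-5,-2,88,0.002,-0.006,0])

```text
clock: 13.67
tool_pos: [0.6169, -0.2548, 0.052]
tool_rot: [-3.139, 0.006, -0.098]
contact_force: [0.4, -0.1, -2.6]
width: 0.0656
```

```bash
python3 - <<'E'
from h import *
P=(.6199,-.2598);YP=-.104
mv((*P,.044,YP))
a=sh("scene","sc2.png",(120,220,300,380),4)
E
```

```text
t 13.67 at [ 0.6169 -0.2548  0.052 ] [-3.139  0.006 -0.098] w 0.0656 F [ 0.4 -0.1 -2.6]
[3.5, 4.8, 7.9] [-0.003, 0.006, 0.006] rows>=0.2
```

View pics/sc2.png

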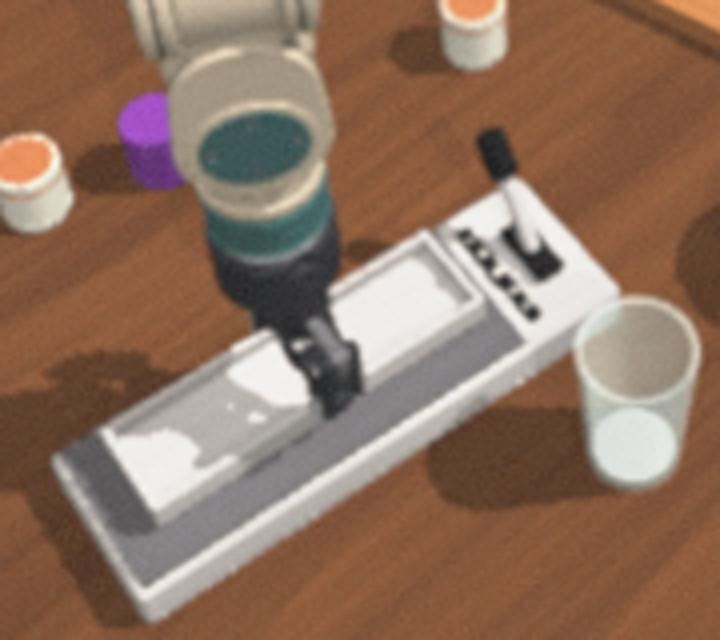

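Request:
play_rows(increments=[255,3,4,0,0,0.006,0.006,255,3,4,4,0,0.006,0.006,255,3,4,8,0,0.006,0.006,255,3,4,10,0,0.006,0.006,255,3,4,10,0,0.006,0.006,255,3,4,10,0,0.006,0.006])

```text
clock: 14.22
tool_pos: [0.6194, -0.2593, 0.0417]
tool_rot: [-3.139, -0.0, -0.104]
contact_force: [0.5, -0.1, -3.1]
width: 0.0659
```

```bash
python3 - <<'E'
from h import *
P=(.6199,-.2598);YP=-.104
mv((*P,.043,YP))
E
```

```text
t 14.22 at [ 0.6194 -0.2593  0.0417] [-3.139 -0.    -0.104] w 0.0659 F [ 0.5 -0.1 -3.1]
[0.5, 0.5, -1.3] [-0.003, -0.0, 0.0] rows>=0.0
```

Request:
play_rows(increments=[255,0,0,2,0,0,0,255,0,0,2.5,0,0,0,0,0,0,2,0,0,0,0,0,0,2,0,0,0,0,0,0,2,0,0,0,0,0,0,1,0,0,0,0,0,0,-25,0,0,0,0,0,0,-60,0,0,0,0,0,0,-100,0,0,0,0,0,0,-140,0,0,0])

```text
clock: 15.05
tool_pos: [0.6186, -0.2593, 0.1823]
tool_rot: [-3.138, 0.001, -0.104]
contact_force: [-0.4, -0.6, 0.3]
width: 0.0854
```

```bash
python3 - <<'E'
from ov import *
x,y,w=.6199,-.2598,-.104
T=[box(x,y,w+np.pi/2,.04,.24,.068,.02)]
a=sh("scene","s3.png");b=sh("top","t3.png")
ovl(a,"scene",T,(130,240,280,380),4,"a4.png");ovl(b,"top",[box(.4965,.3095,.218,0,.24,.068,.024)],(180,160,280,300),4,"a3.png")
cv2.imwrite("pics/c.png",np.hstack([cv2.imread("pics/a4.png")[:560],cv2.imread("pics/a3.png")[:560]]))
mv((.53,.05,.17,1.2),(*off(B0,0,.125),.08,YAW))
E
```

```text
t 15.15 at [ 0.6245 -0.2624  0.191 ] [ 3.138 -0.015 -0.104] w 0.0857 F [ 1.2 -1.   0.5]
[-126.7, -301.0, 18.1] [0.013, -0.011, -1.304] rows>=10.4
[-227.9, -674.4, 105.4] [0.017, -0.007, -1.893] rows>=9.5
```

View pics/c.png

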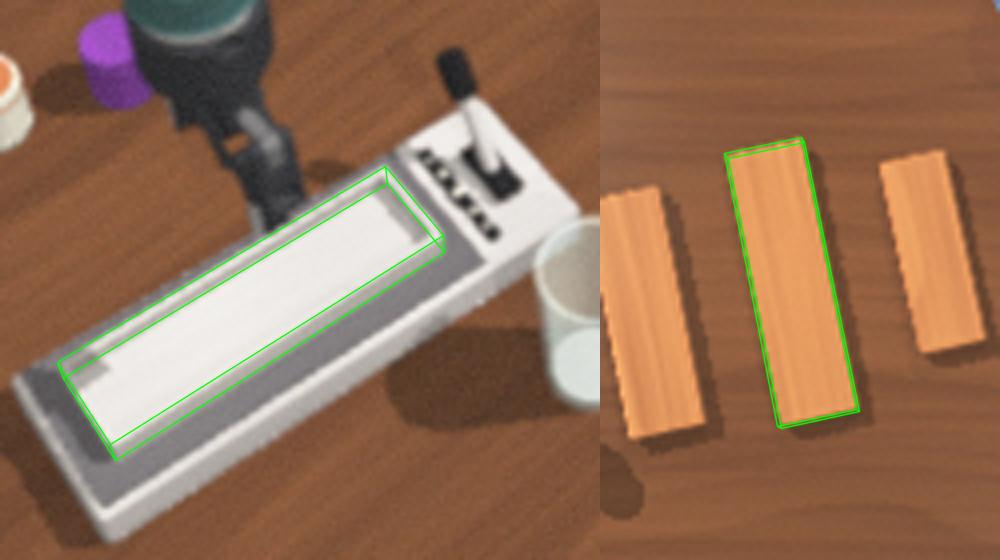

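```bash
cat > pots.py <<'E'
from h import *
def pots(cams=("scene","top")):
    for c in cams:
        im=eyes.capture(c)
        for d in eyes.masks_of(c,"pot_a"):
            m=d["mask"]
            if m.sum()<80 or m.sum()>700: continue
            ys,xs=np.nonzero(m);g=ray((xs.mean(),ys.mean()),c,.03)
            hsv=cv2.cvtColor(im,cv2.COLOR_BGR2HSV)[m];col=(np.median(hsv[:,1]),np.percentile(hsv[:,1],20))
            p,f=fit(lambda p:[cyl(p[0],p[1],g[2]-.03,.024,.054)],g[:2],{c:m},[.01,.01])
            print(c,round(d["score"],2),(int(xs.mean()),int(ys.mean())),"sat",col,np.round(p,4),"res",round(f),m.sum())
E
python3 - <<'E'
from pots import *
pots()
mv((.3485,-.293,.12,-.64),(.3485,-.293,.014,-.64))
s=cv2.imread("pics/s3.png");crop(s,70,200,270,290,4,"sp.png")
E
```

```text
scene 0.83 (127, 265) sat (np.float64(47.0), np.float64(28.0)) [ 0.348  -0.2925] res 62 350
scene 0.83 (157, 256) sat (np.float64(146.0), np.float64(136.0)) [ 0.3784 -0.2087] res 116 270
scene 0.79 (92, 260) sat (np.float64(182.5), np.float64(169.8)) [ 0.2665 -0.3544] res 31 400
scene 0.53 (238, 225) sat (np.float64(50.0), np.float64(29.0)) [0.4484 0.0343] res 49 287
top 0.7 (307, 244) sat (np.float64(146.0), np.float64(55.0)) [0.4456 0.0349] res 31 153
top 0.56 (427, 300) sat (np.float64(165.0), np.float64(164.0)) [ 0.2664 -0.3541] res 152 94
t 15.35 at [ 0.6185 -0.2592  0.1803] [-3.138e+00  2.000e-03 -1.040e-01] w 0.0855 F [-0.5  0.6 -0.5]
[-264.9, 61.8, 60.5] [-0.003, 0.003, 0.536] rows>=6.7
[-264.8, 62.2, 166.5] [-0.003, 0.003, 0.536] rows>=2.5
```

View pics/sp.png

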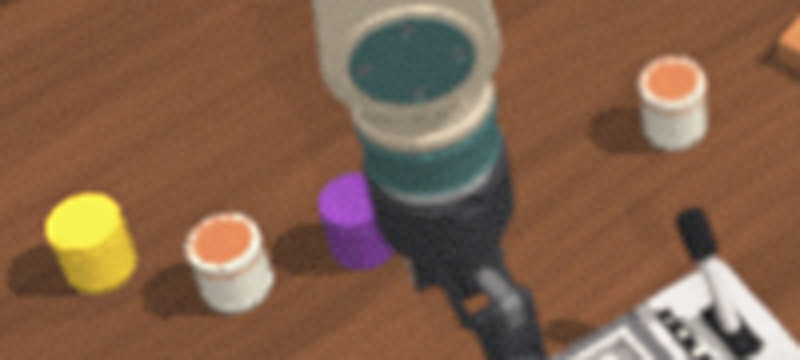

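Request:
play_rows(increments=[0,-40,8,0,0,0,0.08,0,-75,17,15,0,0,0.16,0,-110,26,30,0,0,0.24,0,-145,34,45,0,0,0.32,0,-180,42,55,0,0,0.4,0,-215,50,60,0,0,0.48,0,-245,57,60,0,0,0.536,0,-265,62,60,0,0,0.536,0,-265,62,60,0,0,0.536,0,-265,62,60,0,0,0.536])

```text
clock: 16.18
tool_pos: [0.3476, -0.2925, 0.1196]
tool_rot: [-3.138, 0.004, -0.642]
contact_force: [-0.3, 0.4, -0.1]
width: 0.0855
```

```bash
python3 - <<'E'
from pots import *
a=sh("scene","sc2.png",(60,180,200,300),5)
b=sh("top","tp2.png",(360,220,460,330),5)
mv((.3485,-.293,.018,-.64))
E
```

```text
t 16.28 at [ 0.3496 -0.2934  0.1206] [-3.138e+00  2.000e-03 -6.400e-01] w 0.0852 F [-0.9 -0.  -0.3]
[-0.9, 0.7, 102.6] [-0.003, 0.002, 0.0] rows>=2.5
```

View pics/sc2.png

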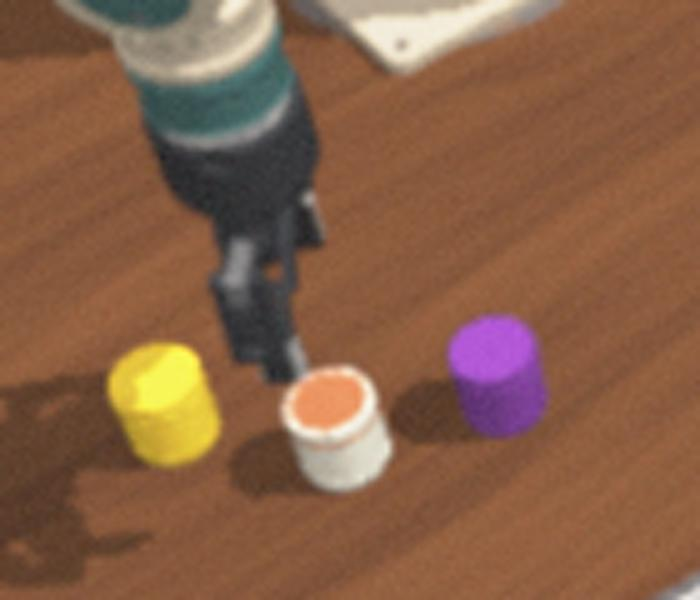

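Gripper stands above the white pot at full-picture (127,265), clear of yellow (93,260) and purple (159,253). Descend and close.

Request:
play_rows(increments=[0,0,0,35,0,0,0,0,0,0,70,0,0,0,0,0,0,92,0,0,0,0,0,0,100,0,0,0,0,0,0,102,0,0,0,255,0,0,102,0,0,0,255,0,0,102,0,0,0,255,0,0,102,0,0,0,255,0,0,102,0,0,0,255,0,0,102,0,0,0], grip_force=40)

```text
clock: 17.12
tool_pos: [0.3507, -0.2947, 0.0211]
tool_rot: [-3.139, -0.002, -0.64]
contact_force: [-0.9, 0.6, 7.1]
width: 0.0459
```

```bash
cat >> h.py <<'E'
P=(.6199,-.2598);YP=-.104
def tr(a,b=0):  # tray frame (a along warmer +y)
    w=YP;return (P[0]-a*np.sin(w)+b*np.cos(w),P[1]+a*np.cos(w)+b*np.sin(w))
E
python3 - <<'E'
from pots import *
a=sh("scene","sc2.png",(60,180,200,300),5)
mv((.3485,-.293,.15,-.64),(*tr(-.055),.15,-.104),(*tr(-.055),.085,-.104),(*tr(-.055),.064,-.104))
E
```

```text
t 17.17 at [ 0.3507 -0.2946  0.0211] [-3.139e+00 -2.000e-03 -6.400e-01] w 0.0459 F [0.5 1.1 6.5]
[-2.5, -0.3, -128.9] [-0.002, -0.002, 0.0] rows>=3.1
[223.5, -141.7, -128.0] [-0.002, -0.003, -0.536] rows>=6.4
[223.3, -141.5, -63.0] [-0.002, -0.003, -0.536] rows>=1.6
[223.3, -141.5, -42.0] [-0.002, -0.003, -0.536] rows>=0.5
```

View pics/sc2.png

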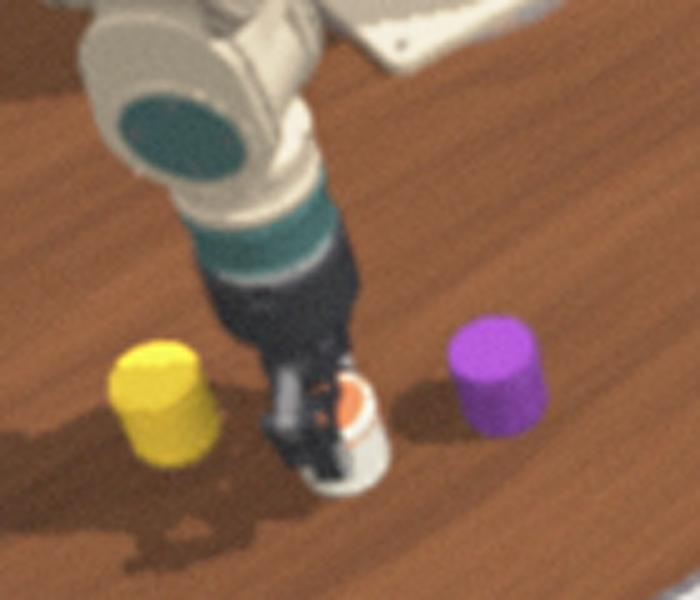

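Request:
play_rows(increments=[255,0,0,-40,0,0,0,255,0,0,-80,0,0,0,255,15,-8,-115,0,0,-0.06,255,50,-32,-128,0,0,-0.14,255,85,-54,-128,0,0,-0.22,255,120,-76,-128,0,0,-0.3,255,155,-98,-128,0,0,-0.38,255,190,-120,-128,0,0,-0.46,255,223,-141,-128,0,0,-0.536,255,223,-141,-110,0,0,-0.536])

```text
clock: 18.0
tool_pos: [0.6236, -0.3168, 0.1341]
tool_rot: [3.139, -0.017, -0.098]
contact_force: [1.8, -0.9, -1.0]
width: 0.046
```

```bash
python3 - <<'E'
from pots import *
a=sh("scene","sc2.png",(120,220,300,380),4)
mv((*tr(-.055),.085,-.104),(*tr(-.055),.067,-.104))
E
```

```text
t 18.05 at [ 0.6166 -0.3141  0.1274] [-3.14e+00 -3.00e-03 -1.01e-01] w 0.0458 F [-1.6  1.  -4.3]
[-2.5, 0.7, 42.4] [-0.002, -0.003, 0.003] rows>=1.0
[-2.6, 0.7, 60.4] [-0.002, -0.003, 0.003] rows>=0.4
```

View pics/sc2.png

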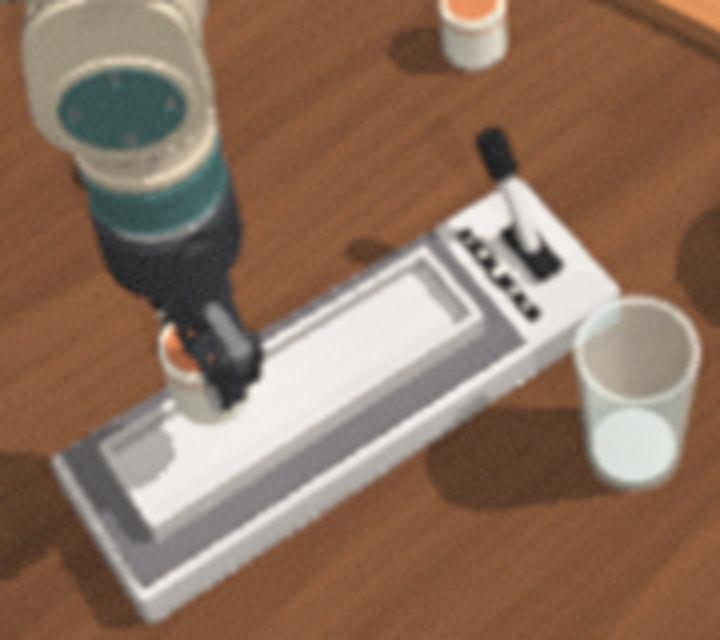

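Pot held upright over the tray. Lower to just above the floor and re-measure.

Request:
play_rows(increments=[255,-1,0,0,0,0,0,255,-1,0,15,0,0,0,255,-1,0,35,0,0,0,255,-1,0,47,0,0,0,255,-1,0,53,0,0,0,255,-1,0,53,0,0,0,255,-1,0,53,0,0,0])

```text
clock: 18.63
tool_pos: [0.6111, -0.3136, 0.0769]
tool_rot: [-3.139, -0.0, -0.105]
contact_force: [-0.2, 0.1, -1.1]
width: 0.0457
```

```bash
python3 - <<'E'
from pots import *
mv((*tr(-.055),.067,-.104))
E
```

```text
t 18.63 at [ 0.6111 -0.3136  0.0769] [-3.139 -0.    -0.105] w 0.0457 F [-0.2  0.1 -1.1]
[3.2, 0.6, 9.9] [-0.003, -0.0, -0.001] rows>=0.3
```

Request:
play_rows(increments=[255,3,0.5,4,0,0,0,255,3,0.5,8,0,0,0,255,3,0.5,10,0,0,0,255,3,0.5,11,0,0,0,0,3,0.5,11,0,0,0,0,3,0.5,11,0,0,0,0,3,0.5,11,0,0,0,0,3,0.5,8,0,0,0,0,3,0.5,-25,0,0,0,0,3,0.5,-65,0,0,0])

```text
clock: 19.47
tool_pos: [0.6113, -0.3126, 0.1379]
tool_rot: [-3.135, 0.008, -0.104]
contact_force: [1.9, -0.3, 0.1]
width: 0.0855
```

```bash
python3 - <<'E'
from pots import *
a=sh("scene","sc2.png",(120,200,300,360),4)
pots()
mv((.53,-.2,.19,-.3),(.447,.0345,.17,0.3),(.447,.0345,.018,.3))
E
```

```text
scene 0.83 (172, 325) sat (np.float64(46.0), np.float64(28.0)) [ 0.5888 -0.3048] res 137 337
scene 0.66 (238, 226) sat (np.float64(57.0), np.float64(30.0)) [0.4504 0.0335] res 21 335
scene 0.66 (92, 260) sat (np.float64(184.0), np.float64(169.0)) [ 0.2648 -0.3531] res 64 356
top 0.7 (412, 193) sat (np.float64(68.5), np.float64(27.0)) [ 0.6237 -0.3282] res 21 228
top 0.68 (377, 264) sat (np.float64(130.0), np.float64(98.0)) [ 0.3812 -0.2027] res 65 149
t 19.72 at [ 0.6147 -0.3147  0.1423] [-3.139e+00 -2.000e-03 -1.040e-01] w 0.0857 F [ 0.1 -0.5 -0.4]
[-96.1, -105.4, -47.7] [-0.002, -0.001, 0.196] rows>=3.6
[-203.0, -329.9, -27.3] [-0.002, -0.002, -0.404] rows>=6.0
[-203.2, -329.6, 124.7] [-0.002, -0.002, -0.404] rows>=3.6
```

View pics/sc2.png

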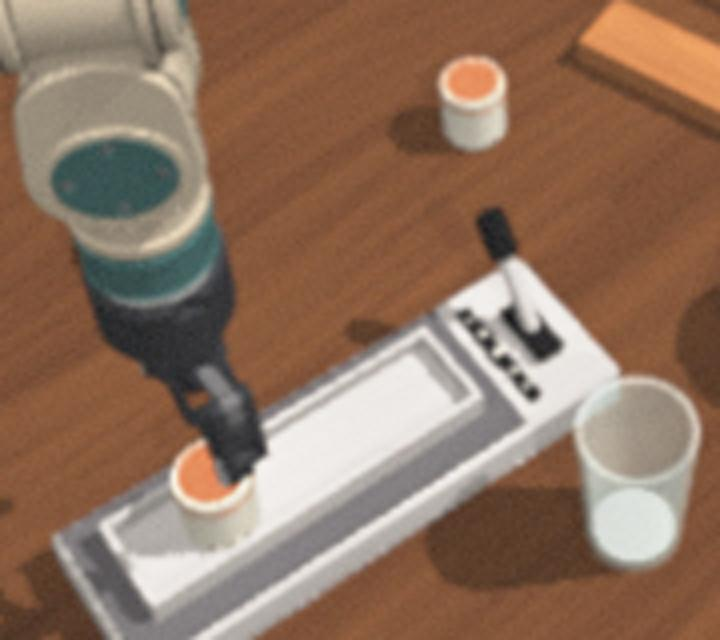

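Request:
play_rows(increments=[0,-25,-20,-30,0,0,0,0,-50,-45,-48,0,0,0,0,-80,-75,-48,0,0,-0.05,0,-105,-105,-45,0,0,-0.1,0,-130,-138,-40,0,0,-0.16,0,-150,-172,-36,0,0,-0.22,0,-170,-208,-32,0,0,-0.28,0,-185,-248,-28,0,0,-0.34,0,-195,-288,-27,0,0,-0.4,0,-203,-330,-10,0,0,-0.404])

```text
clock: 20.55
tool_pos: [0.4463, 0.0317, 0.1546]
tool_rot: [-3.14, -0.003, 0.301]
contact_force: [1.8, -0.2, 0.3]
width: 0.0854
```

```bash
python3 - <<'E'
from pots import *
pots(("scene",))
mv((.448,.0345,.12,.3),(.448,.0345,.018,.3))
E
```

```text
scene 0.89 (173, 322) sat (np.float64(53.5), np.float64(26.0)) [ 0.5872 -0.3027] res 24 490
scene 0.78 (92, 260) sat (np.float64(183.0), np.float64(164.0)) [ 0.2685 -0.3544] res 61 360
scene 0.65 (159, 254) sat (np.float64(146.0), np.float64(128.0)) [ 0.3784 -0.2066] res 33 420
scene 0.53 (238, 225) sat (np.float64(51.0), np.float64(29.0)) [0.4494 0.0344] res 43 293
t 20.65 at [0.4425 0.0348 0.1508] [-3.135  0.005  0.307] w 0.0852 F [ 0.7 -0.2 -0.7]
[5.3, 2.1, 30.8] [-0.007, 0.005, 0.007] rows>=0.8
[5.8, 2.8, 132.8] [-0.007, 0.005, 0.007] rows>=2.4
```

Request:
play_rows(increments=[0,3,1,25,0,0,0,0,3,1,60,0,0,0,0,3,1,95,0,0,0,0,3,1,118,0,0,0,0,3,1,128,0,0,0,0,3,1,132,0,0,0,0,3,1,132,0,0,0,0,3,1,132,0,0,0])

```text
clock: 21.32
tool_pos: [0.4515, 0.0299, 0.023]
tool_rot: [-3.14, -0.003, 0.3]
contact_force: [-0.6, 1.1, 0.6]
width: 0.0852
```

```bash
python3 - <<'E'
from pots import *
sh("scene","sc2.png",(180,150,300,270),5)
mv((.448,.0345,.018,.3))
E
```

```text
t 21.37 at [0.4521 0.0299 0.0236] [-3.14  -0.004  0.3  ] w 0.0854 F [ 0.  -0.4  0.8]
[-2.6, -5.6, 5.5] [-0.001, -0.004, -0.0] rows>=0.2
```

View pics/sc2.png

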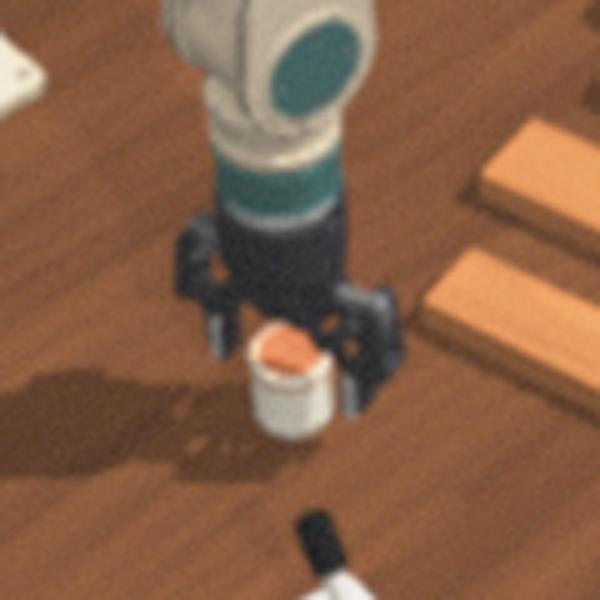

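Request:
play_rows(increments=[0,-2.5,-5.5,3,0,0,0,0,-2.5,-5.5,4,0,0,0,255,-2.5,-5.5,4,0,0,0,255,-2.5,-5.5,4,0,0,0,255,-2.5,-5.5,4,0,0,0,255,-2.5,-5.5,4,0,0,0,255,-2.5,-5.5,4,0,0,0,255,-2.5,-5.5,-25,0,0,0,255,-2.5,-5.5,-65,0,0,0,255,-2.5,-5.5,-105,0,0,0])

```text
clock: 22.2
tool_pos: [0.4441, 0.0346, 0.1269]
tool_rot: [-3.138, 0.003, 0.3]
contact_force: [1.8, 0.3, -1.1]
width: 0.0462
```

```bash
python3 - <<'E'
from pots import *
sh("scene","sc2.png",(180,120,300,270),4)
mv((.51,-.06,.2,.0),(*tr(.045),.19,-.104),(*tr(.045),.085,-.104))
E
```

```text
t 22.25 at [0.4509 0.0342 0.1356] [ 3.14  -0.011  0.3  ] w 0.0461 F [0.9 0.1 4.2]
[29.3, 107.6, -63.9] [-0.0, -0.012, 0.3] rows>=3.1
[92.8, 289.6, -52.9] [-0.001, -0.012, 0.404] rows>=4.6
[91.6, 289.4, 52.1] [-0.001, -0.012, 0.404] rows>=2.5
```

View pics/sc2.png

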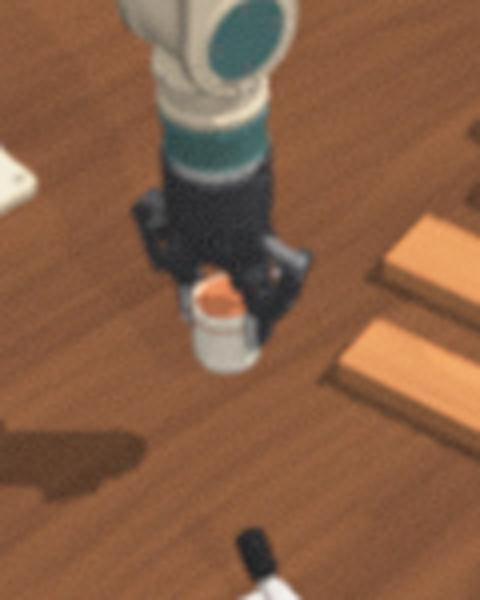

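Request:
play_rows(increments=[255,5,20,-32,0,0,0.06,255,15,55,-58,0,0,0.15,255,25,90,-64,0,0,0.24,255,38,125,-64,0,0,0.3,255,50,160,-64,0,0,0.33,255,62,195,-62,0,0,0.36,255,75,230,-58,0,0,0.39,255,88,265,-54,0,0,0.404,255,92,289,-40,0,-0.006,0.404,255,92,289,-25,0,-0.006,0.404])

```text
clock: 23.08
tool_pos: [0.6234, -0.22, 0.1513]
tool_rot: [3.14, 0.0, -0.108]
contact_force: [1.1, 0.4, -1.3]
width: 0.0457
```

```bash
python3 - <<'E'
from pots import *
mv((*tr(.045),.08,-.104))
E
```

```text
t 23.08 at [ 0.6234 -0.22    0.1513] [ 3.14   0.    -0.108] w 0.0457 F [ 1.1  0.4 -1.3]
[0.6, -5.2, 71.3] [0.002, 0.0, -0.004] rows>=1.7
```

Request:
play_rows(increments=[255,0,-3,5,0,0,0,255,0,-3,25,0,0,0,255,0,-3,50,0,0,0,255,0,-3,65,0,0,0,255,0,-3,70,0,0,0,255,0,-3,70,0,0,0,255,0,-3,70,0,0,0])

```text
clock: 23.67
tool_pos: [0.6197, -0.2108, 0.0822]
tool_rot: [-3.14, 0.005, -0.103]
contact_force: [0.3, -0.7, -1.8]
width: 0.0462
```

```bash
python3 - <<'E'
from pots import *
sh("scene","sc2.png",(120,200,300,360),4)
mv((*tr(.045),.066,-.104))
E
```

```text
t 23.72 at [ 0.6204 -0.2112  0.083 ] [-3.141e+00  3.000e-03 -1.030e-01] w 0.0464 F [ 0.  -0.3 -0.9]
[4.6, 3.4, 17.0] [-0.001, 0.003, 0.001] rows>=0.4
```

View pics/sc2.png

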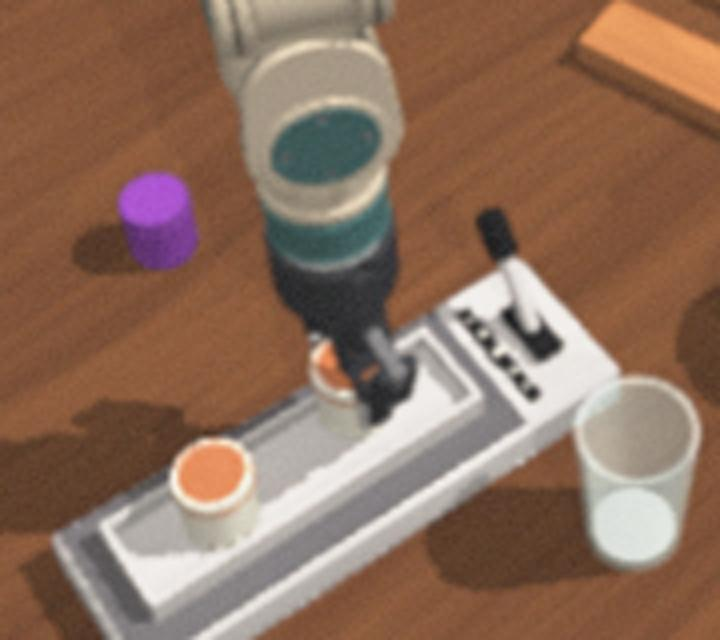

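Request:
play_rows(increments=[255,4,3,4,0,0,0,255,4,3,9,0,0,0,255,4,3,13,0,0,0,255,4,3,15,0,0,0,255,4,3,15,0,0,0])

```text
clock: 24.13
tool_pos: [0.6225, -0.2145, 0.0658]
tool_rot: [-3.139, 0.007, -0.104]
contact_force: [-0.1, 0.3, -2.2]
width: 0.0464
```

```bash
python3 - <<'E'
from pots import *
mv((*tr(.045),.066,-.104))
E
```

```text
t 24.13 at [ 0.6225 -0.2145  0.0658] [-3.139  0.007 -0.104] w 0.0464 F [-0.1  0.3 -2.2]
[2.1, 0.4, -0.2] [-0.002, 0.007, -0.0] rows>=0.1
```

Request:
play_rows(increments=[255,1,0,1,0,0.005,0,255,1,0,2,0,0.005,0,0,1,0,1,0,0.005,0,0,1,0,1,0,0.005,0,0,1,0,1,0,0.005,0,0,1,0,-2,0,0.005,0,0,1,0,-25,0,0.005,0,0,1,0,-60,0,0.005,0,0,1,0,-95,0,0.005,0,0,1,0,-110,0,0.005,0])

```text
clock: 24.97
tool_pos: [0.6273, -0.2162, 0.1825]
tool_rot: [3.141, -0.007, -0.104]
contact_force: [0.5, -0.8, 0.3]
width: 0.0857
```

```bash
python3 - <<'E'
from pots import *
im=sh("scene","sc2.png",(120,200,300,360),4)
for d in eyes.masks_of("scene","pot_a")[:4]:
    m=d["mask"];ys,xs=np.nonzero(m);g=ray((xs.mean(),ys.mean()),"scene",.076)
    p,f=fit(lambda p:[cyl(p[0],p[1],.046,.024,.054)],g[:2],{"scene":m},[.01,.01])
    d=p-np.array(P);w=YP;print(round(xs.mean()),p,f,"tray y/x",d@[np.cos(w),np.sin(w)],d@[-np.sin(w),np.cos(w)])
E
```

```text
208 [ 0.62400494 -0.21606896] 46.254901960784316 tray y/x -0.00045707432560066326 0.04392089895583071
159 [ 0.4132911  -0.22069192] 64.26274509803922 tray y/x -0.20955247844399089 0.017448158925381638
92 [ 0.30558345 -0.36337564] 66.6470588235294 tray y/x -0.30186579596564295 -0.13564603742598433
173 [ 0.61480233 -0.31513544] 30.905882352941177 tray y/x 0.0006743895258768584 -0.055565661336555924
```

View pics/sc2.png

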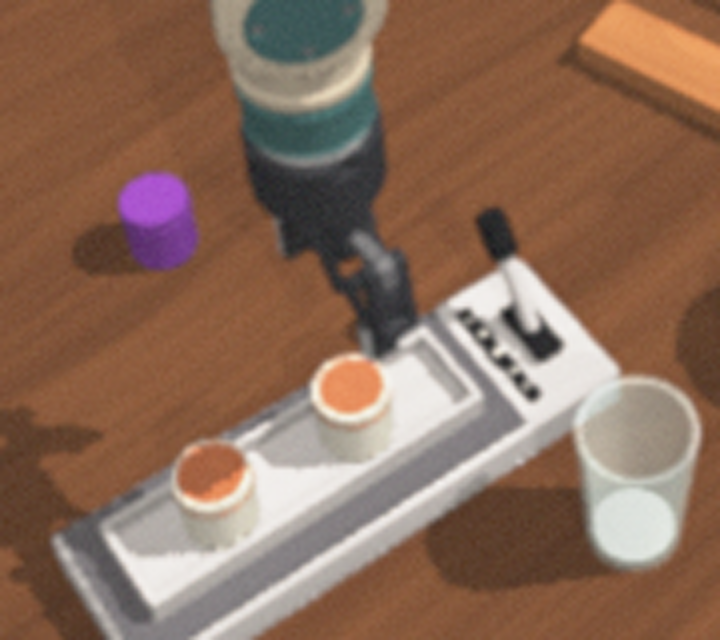

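```bash
python3 - <<'E'
from pots import *
im=sh("scene","lv.png",(225,240,285,305),10)
im=eyes.capture("top");crop(im,320,160,360,220,10,"lt.png")
w=YP
g=ray((253,283),"scene",.046)-np.array([.6235,-.225,0]);print("base wf",g@[np.cos(w),np.sin(w),0],g@[-np.sin(w),np.cos(w),0])
def L(yp,th,r): 
    a,b=r*np.sin(th),yp;return np.array([.6235+a*np.cos(w)-b*np.sin(w),-.225+a*np.sin(w)+b*np.cos(w),.046+r*np.cos(th)])
for th in(-.8,-.7,-.6,-.5,-.4,0): print(th,[np.round(proj(L(.14,th,r),"scene")[0],1) for r in(0,.056,.09)],[np.round(proj(L(.14,th,r),"top")[0],1) for r in(0,.056,.09)])
print(L(.14,0,.09))
E
```

```text
base wf 0.006764398020067276 0.1450303803694798
-0.8 [array([250. , 282.3]), array([241.1, 264. ]), array([235.6, 252.9])] [array([342.8, 188.4]), array([343.3, 197.7]), array([343.5, 203.7])]
-0.7 [array([250. , 282.3]), array([241.9, 264.2]), array([236.9, 253. ])] [array([342.8, 188.4]), array([343.5, 196.3]), array([344. , 201.4])]
-0.6 [array([250. , 282.3]), array([242.8, 264.5]), array([238.3, 253.5])] [array([342.8, 188.4]), array([343.8, 194.8]), array([344.4, 198.9])]
-0.5 [array([250. , 282.3]), array([243.8, 265. ]), array([239.9, 254.2])] [array([342.8, 188.4]), array([344. , 193.2]), array([344.8, 196.3])]
-0.4 [array([250. , 282.3]), array([244.9, 265.6]), array([241.6, 255.2])] [array([342.8, 188.4]), array([344.3, 191.6]), array([345.2, 193.6])]
0 [array([250. , 282.3]), array([249.6, 270. ]), array([249.3, 262.1])] [array([342.8, 188.4]), array([345. , 184.9]), array([346.5, 182.6])]
[ 0.63803377 -0.08575644  0.136     ]
```

View pics/lv.png

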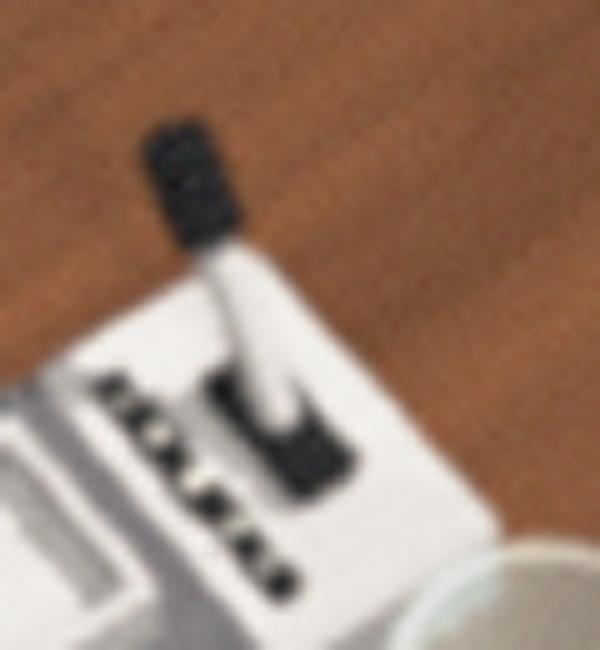

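View pics/lt.png

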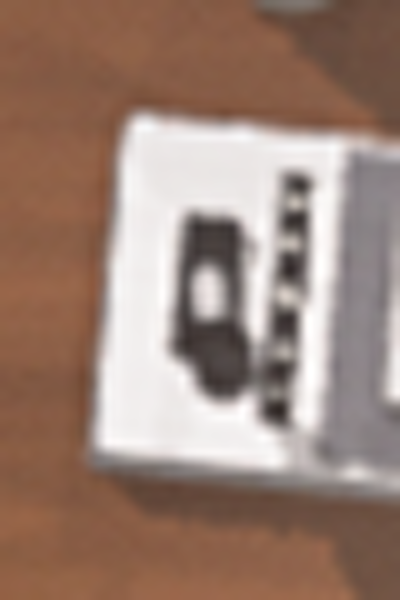

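```bash
python3 - <<'E'
from h import *
mv((.6038,-.0772,.2,YP),(.6038,-.0772,.092,YP))
E
```

```text
t 25.17 at [ 0.625  -0.2152  0.1773] [-3.14e+00 -1.00e-03 -1.04e-01] w 0.0852 F [-0.4  0.4 -0.7]
[-35.4, -135.0, -22.5] [-0.001, -0.001, -0.0] rows>=3.4
[-35.5, -134.9, 85.5] [-0.001, -0.001, -0.0] rows>=2.6
```

Request:
play_rows(increments=[0,-10,-20,-25,0,0,0,0,-20,-55,-30,0,0,0,0,-30,-90,-28,0,0,0,0,-35,-120,-24,0,0,0,0,-35.5,-135,-22,0,0,0,0,-35.5,-135,-22,0,0,0,0,-35.5,-135,-22,0,0,0,0,-35.5,-135,-22,0,0,0])

```text
clock: 25.83
tool_pos: [0.6032, -0.0778, 0.1979]
tool_rot: [-3.141, 0.002, -0.104]
contact_force: [0.1, 0.2, -0.6]
width: 0.0854
```

```bash
python3 - <<'E'
from h import *
sh("scene","lv.png",(190,180,310,310),5)
mv((.6038,-.0772,.092,YP))
E
```

```text
t 25.88 at [ 0.6035 -0.0782  0.1982] [-3.14e+00  1.00e-03 -1.05e-01] w 0.0856 F [-0.2 -0.7  1. ]
[0.4, -0.9, 106.2] [-0.001, 0.001, -0.001] rows>=2.5
```

View pics/lv.png

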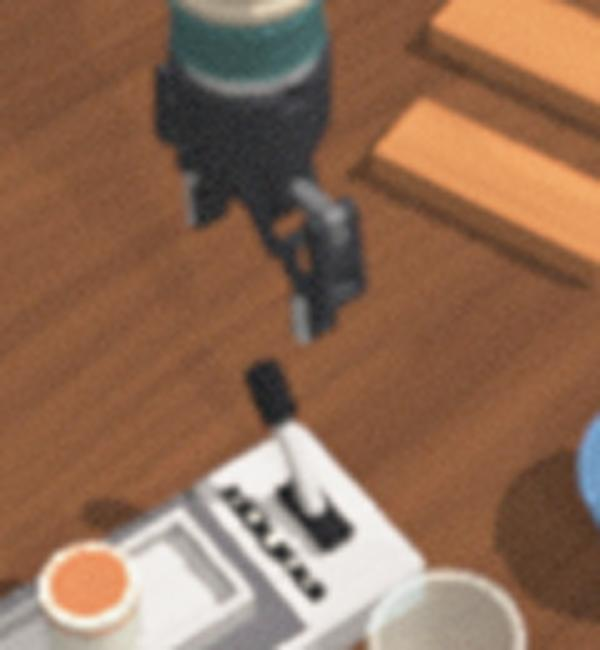

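Request:
play_rows(increments=[0,0,-1,30,0,0,0,0,0,-1,55,0,0,0,0,0,-1,75,0,0,0,0,0,-1,92,0,0,0,0,0,-1,104,0,0,0,0,0,-1,106,0,0,0,0,0,-1,106,0,0,0], grip_force=20)

```text
clock: 26.47
tool_pos: [0.6031, -0.0767, 0.0921]
tool_rot: [-3.14, 0.002, -0.105]
contact_force: [-0.1, -0.6, 0.5]
width: 0.0856
```

```bash
python3 - <<'E'
from h import *
sh("scene","lv.png",(190,180,310,310),5)
mv((.6386,-.0808,.092,YP))
E
```

```text
t 26.52 at [ 0.604  -0.0767  0.0932] [-3.14  -0.    -0.105] w 0.0856 F [0.2 0.5 1. ]
[34.9, 0.5, 1.3] [-0.001, -0.0, -0.001] rows>=0.8
```

View pics/lv.png

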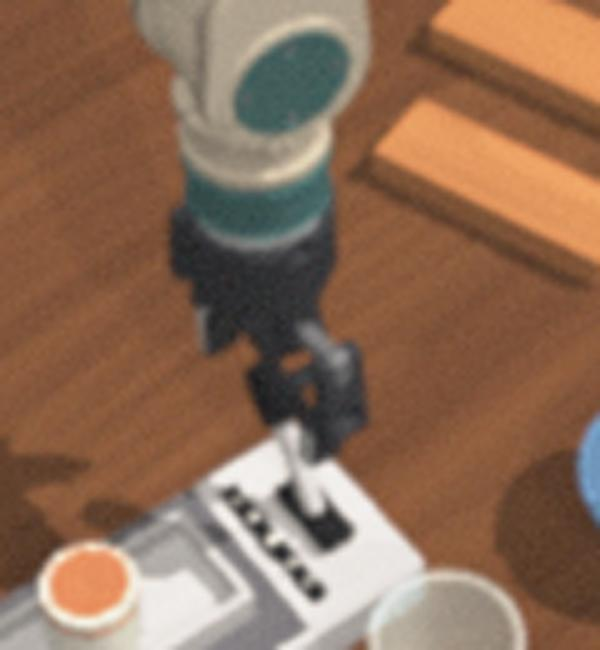

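Lever sits between the open fingers without contact. Shift to the pivot's x, then close to centre it.

Request:
play_rows(increments=[0,10,0,1,0,0,0,0,20,0,1,0,0,0,0,30,0,1,0,0,0,0,35,0,1,0,0,0,0,35,0,1,0,0,0,0,35,0,1,0,0,0])

```text
clock: 27.02
tool_pos: [0.6398, -0.0797, 0.0922]
tool_rot: [-3.14, -0.002, -0.104]
contact_force: [0.8, -0.2, -0.2]
width: 0.0855
```

```bash
python3 - <<'E'
from h import *
mv((.6386,-.0808,.092,YP))
E
```

```text
t 27.02 at [ 0.6398 -0.0797  0.0922] [-3.14e+00 -2.00e-03 -1.04e-01] w 0.0855 F [ 0.8 -0.2 -0.2]
[-1.1, 1.2, 0.2] [-0.001, -0.002, 0.0] rows>=0.0
```

Request:
play_rows(increments=[255,-1,0,0,0,0,0,255,-1,0,0,0,0,0,255,-1,0,0,0,0,0,255,-1,0,0,0,0,0,255,-1,0,0,0,0,0,255,-1,0,0,0,0,0,255,-1,0,0,0,0,0,255,-1,0,0,0,0,0])

```text
clock: 27.68
tool_pos: [0.6376, -0.0795, 0.092]
tool_rot: [-3.14, -0.0, -0.104]
contact_force: [-1.4, 0.2, 1.2]
width: 0.0213
```

```bash
python3 - <<'E'
from h import *
sh("scene","lv.png",(190,180,310,310),5)
mv((.6386,-.0808,.092,YP))
E
```

```text
t 27.73 at [ 0.6376 -0.0795  0.092 ] [-3.14  -0.    -0.104] w 0.0215 F [-0.7  0.4  1.1]
[1.1, 1.2, -0.0] [-0.002, -0.0, 0.0] rows>=0.0
```

View pics/lv.png

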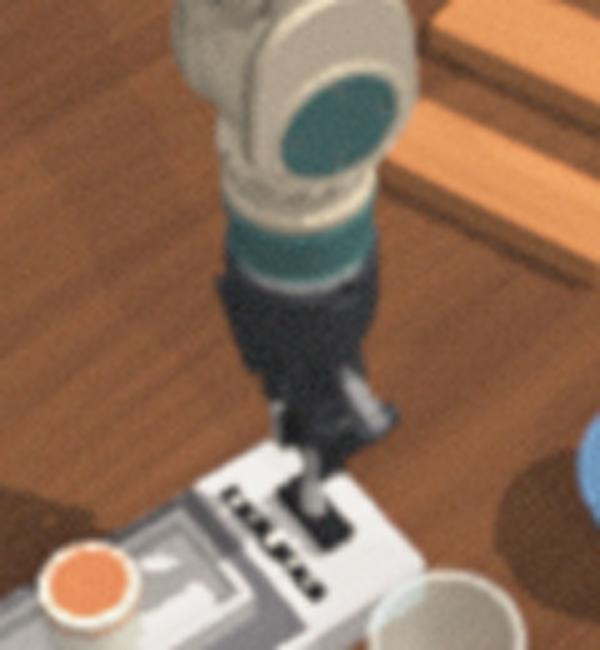

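Request:
play_rows(increments=[255,1,0,0,0,0,0,0,1,0,0,0,0,0,0,1,0,0,0,0,0,0,1,0,0,0,0,0,0,1,0,0,0,0,0,0,1,0,0,0,0,0,0,1,0,-30,0,0,0,0,1,0,-65,0,0,0,0,1,0,-100,0,0,0,0,1,0,-125,0,0,0])

```text
clock: 28.57
tool_pos: [0.6394, -0.08, 0.2202]
tool_rot: [-3.14, -0.003, -0.104]
contact_force: [0.7, -0.1, 0.0]
width: 0.0851
```

```bash
python3 - <<'E'
from h import *
sh("scene","lv.png",(190,180,310,310),5)
d=off(B0,0,.125)
mv((.55,.2,.2,1.0),(*d,.13,YAW))
E
```

```text
t 28.62 at [ 0.6424 -0.0807  0.2259] [-3.142 -0.012 -0.104] w 0.0856 F [1.4 0.7 3.9]
[-121.3, -269.6, 24.4] [0.007, -0.011, -1.104] rows>=8.8
[-226.3, -491.5, 93.2] [0.011, -0.008, -1.893] rows>=6.3
```

View pics/lv.png

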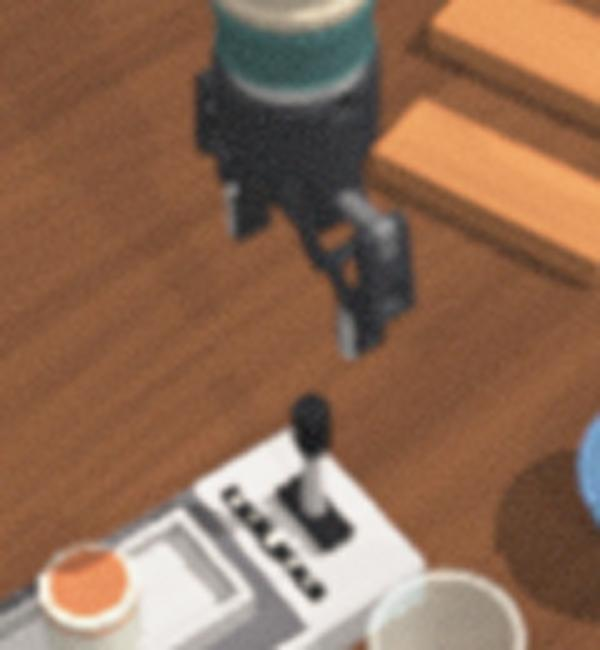

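Request:
play_rows(increments=[0,-12,-27,2,0,0,-0.12,0,-24,-54,5,0,0,-0.24,0,-36,-81,8,0,0,-0.36,0,-48,-108,10,0,0,-0.48,0,-60,-135,13,0,0,-0.6,0,-72,-162,16,0,0,-0.72,0,-84,-190,20,0,0,-0.84,0,-97,-220,22,0,0,-0.96,0,-110,-250,24,0,0,-1.08,0,-125,-280,26,0,0,-1.2])

```text
clock: 29.45
tool_pos: [0.5427, 0.213, 0.1911]
tool_rot: [-3.141, -0.002, 1.102]
contact_force: [1.0, 0.3, -0.0]
width: 0.0856
```

```bash
cat > bd.py <<'E'
from ov import *
def board(name,L,Wd,z0,guess,cams=("scene","top"),H=.024):
    for c in cams:
        im=eyes.capture(c)
        best=None
        for d in eyes.masks_of(c,name)[:4]:
            m=d["mask"]
            g=proj([[guess[0],guess[1],z0+.02]],c)[0]
            dist=np.hypot(*(np.array(d["location"])[::-1]-g))
            if dist<18 and (best is None or dist<best[0]): best=(dist,m,d["score"])
        if best is None: print(c,name,"none");continue
        p,f=fit(lambda p:[box(p[0],p[1],p[2],z0,L,Wd,H)],guess,{c:best[1]},[.008,.008,.05])
        print(c,name,np.round(p,4),round(f),best[1].sum(),round(best[2],2))
E
python3 - <<'E'
from bd import *
d=off(B0,0,.125);e=off(B0,0,-.125)
board("long_board",.21,.066,0,[*d,.218]); board("short_board",.17,.058,0,[*e,.218]); board("bottom_board",.24,.068,0,[*B0,.218])
a=eyes.capture("scene");b=eyes.capture("top")
Bx=[box(*d,.218,0,.21,.066,.024),box(*B0,.218,0,.24,.068,.024),box(*e,.218,0,.17,.058,.024)]
ovl(b,"top",Bx,(170,180,290,290),4,"a1.png");ovl(a,"scene",Bx,(240,130,370,240),4,"a2.png")
x,y=cv2.imread("pics/a1.png"),cv2.imread("pics/a2.png");cv2.imwrite("pics/c.png",np.hstack([x[:440,:400],y[:440,:400]]))
mv((*d,.13,YAW))
E
```

```text
scene long_board [0.4723 0.4309 0.2364] 163 967 0.97
top long_board [0.4687 0.4333 0.2232] 70 1219 0.73
scene short_board [0.5237 0.1862 0.2324] 79 948 0.59
top short_board none
scene bottom_board none
top bottom_board [0.496  0.3123 0.2582] 528 913 0.65
t 30.15 at [0.5434 0.2112 0.1914] [-3.141e+00 -1.000e-03  1.095e+00] w 0.0855 F [ 0.4  0.5 -0.2]
[161.9, -166.6, 61.8] [-0.0, -0.002, -0.694] rows>=5.8
```

View pics/c.png

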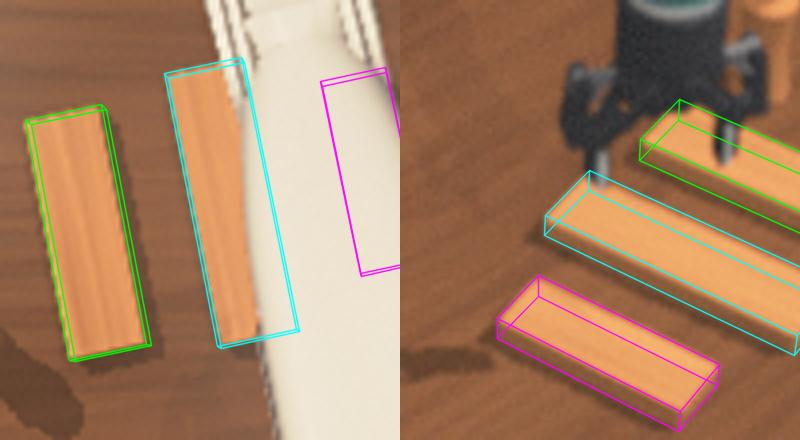

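Request:
play_rows(increments=[0,30,-31,10,0,0,-0.12,0,58,-60,20,0,0,-0.24,0,86,-89,30,0,0,-0.36,0,114,-118,40,0,0,-0.48,0,142,-146,52,0,0,-0.6,0,163,-167,62,0,0,-0.697,0,163,-167,70,0,0,-0.697,0,163,-167,100,0,0,-0.697,0,163,-167,120,0,0,-0.697,0,163,-167,125,0,0,-0.697])

```text
clock: 30.98
tool_pos: [0.4666, 0.431, 0.0627]
tool_rot: [-3.136, 0.002, 1.792]
contact_force: [-1.2, -1.0, 0.0]
width: 0.0856
```

```bash
python3 - <<'E'
from h import *
mv((.470,.4325,.009,YAW+.004))
sh("scene","lv.png",(250,90,380,220),5)
E
```

```text
t 30.98 at [0.4666 0.431  0.0627] [-3.136e+00  2.000e-03  1.792e+00] w 0.0856 F [-1.2 -1.   0. ]
[0.8, 3.9, 53.7] [-0.006, 0.002, -0.0] rows>=1.3
```

View pics/lv.png

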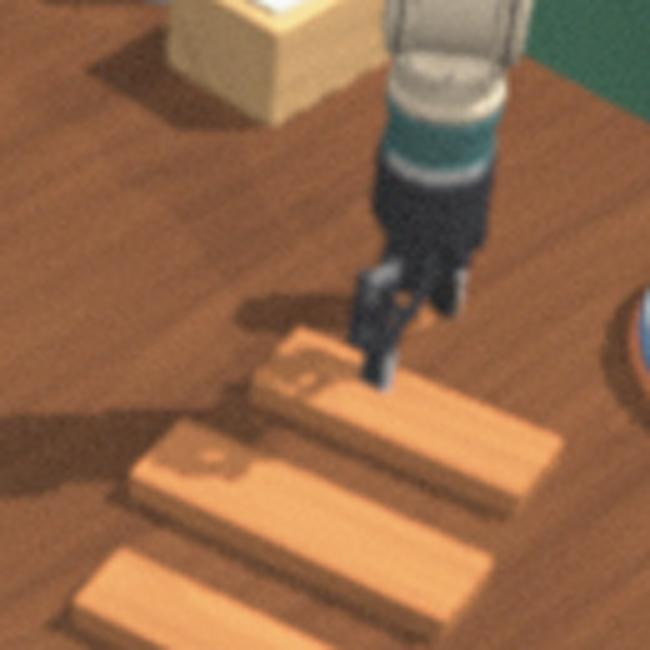

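Request:
play_rows(increments=[0,0,1.5,20,0,0,0,0,0,2,40,0,0,0,0,0,2,50,0,0,0,0,0,2,53,0,0,0,0,0,2,53,0,0,0,0,0,2,53,0,0,0], grip_force=60)

```text
clock: 31.53
tool_pos: [0.4719, 0.4341, 0.0149]
tool_rot: [3.14, -0.002, 1.793]
contact_force: [-0.8, -0.2, -0.5]
width: 0.0853
```

```bash
python3 - <<'E'
from h import *
mv((.470,.4325,.0085,YAW+.004))
E
```

```text
t 31.53 at [0.4719 0.4341 0.0149] [ 3.140e+00 -2.000e-03  1.793e+00] w 0.0853 F [-0.8 -0.2 -0.5]
[-1.1, -2.2, 6.4] [0.002, -0.002, -0.0] rows>=0.2
```

Request:
play_rows(increments=[0,-1,-2,4,0,0,0,0,-1,-2,5,0,0,0,0,-1,-2,5,0,0,0,255,-1,-2,5,0,0,0,255,-1,-2,5,0,0,0,255,-1,-2,5,0,0,0,255,-1,-2,5,0,0,0,255,-1,-2,5,0,0,0])

```text
clock: 32.2
tool_pos: [0.4699, 0.4329, 0.0097]
tool_rot: [3.14, -0.002, 1.793]
contact_force: [-1.3, -0.4, 5.7]
width: 0.0638
```

```bash
python3 - <<'E'
from h import *
mv((.470,.4325,.0085,YAW+.004),(.470,.4325,.1,YAW),(*B0,.1,YAW),(*B0,.05,YAW))
E
```

```text
t 32.2 at [0.4699 0.4329 0.0097] [ 3.140e+00 -2.000e-03  1.793e+00] w 0.0638 F [-1.3 -0.4  5.7]
[-0.4, -0.0, 1.2] [0.002, -0.002, 0.0] rows>=0.0
[-0.2, 0.2, -90.3] [0.002, -0.002, 0.004] rows>=2.2
[-126.0, -1.1, -90.6] [0.002, -0.002, 0.004] rows>=3.0
[-126.1, -1.2, -40.6] [0.002, -0.002, 0.004] rows>=1.2
```

Request:
play_rows(increments=[255,0,0,-30,0,0,0,255,0,0,-65,0,0,0,255,-20,0,-85,0,0,0,255,-55,-0.5,-88,0,0,0.002,255,-90,-1,-85,0,0,0.004,255,-118,-1,-80,0,0,0.004,255,-126,-1,-70,0,0,0.004,255,-126,-1,-55,0,0,0.004,255,-126,-1,-45,0,0,0.004,255,-126,-1,-40,0,0,0.004])

```text
clock: 33.03
tool_pos: [0.4942, 0.3084, 0.046]
tool_rot: [-3.138, -0.001, 1.789]
contact_force: [-0.5, -0.1, -2.6]
width: 0.0638
```

```bash
python3 - <<'E'
from h import *
mv((*B0,.035,YAW))
sh("scene","lv.png",(250,110,370,230),5)
mv((*B0,.034,YAW))
E
```

```text
t 33.03 at [0.4942 0.3084 0.046 ] [-3.138e+00 -1.000e-03  1.789e+00] w 0.0638 F [-0.5 -0.1 -2.6]
[0.6, 2.5, 10.9] [-0.004, -0.001, 0.0] rows>=0.3
t 33.08 at [0.4939 0.3086 0.0456] [-3.137e+00 -1.000e-03  1.789e+00] w 0.0639 F [-0.1  0.2 -1.7]
[0.4, 2.8, 11.6] [-0.005, -0.001, 0.001] rows>=0.3
```

View pics/lv.png

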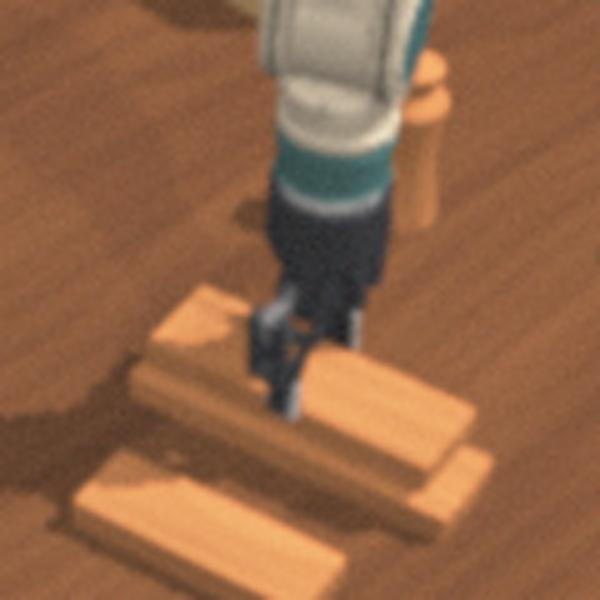

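Aligned over the bottom board. Lower, release, retreat.

Request:
play_rows(increments=[255,0,2,4,0,0,0,255,0,2,8,0,0,0,255,0,2,11,0,0,0,255,0,2,12,0,0,0,255,0,2,12,0,0,0,0,0,2,11,0,0,0,0,0,2,11,0,0,0,0,0,2,11,0,0,0,0,0,2,0,0,0,0,0,0,2,-35,0,0,0])

```text
clock: 33.92
tool_pos: [0.4939, 0.3075, 0.0797]
tool_rot: [-3.132, 0.001, 1.789]
contact_force: [-0.0, -0.2, -0.4]
width: 0.0852
```

```bash
python3 - <<'E'
from h import *
e=(.5237,.1865)
mv((*B0,.13,YAW),(*e,.13,YAW),(*e,.06,YAW),(*e,.009,YAW))
E
```

```text
t 33.92 at [0.4939 0.3075 0.0797] [-3.132e+00  1.000e-03  1.789e+00] w 0.0852 F [-0.  -0.2 -0.4]
[1.4, 2.5, -50.3] [-0.01, 0.001, 0.0] rows>=1.2
[-124.6, 2.5, -50.2] [-0.01, 0.001, 0.0] rows>=3.0
[-124.5, 3.2, 19.8] [-0.01, 0.001, 0.0] rows>=1.7
[-124.5, 3.7, 70.8] [-0.01, 0.001, 0.0] rows>=1.2
```

Request:
play_rows(increments=[0,0,1,-30,0,0,0,0,-10,1,-50,0,0,0,0,-50,1,-50,0,0,0,0,-90,1,-50,0,0,0,0,-122,1,-45,0,0,0,0,-124,1,-25,0,0,0,0,-124,1,10,0,0,0,0,-124,1,45,0,0,0,0,-124,1,60,0,0,0,0,-124,1,62,0,0,0])

```text
clock: 34.75
tool_pos: [0.5226, 0.1878, 0.0185]
tool_rot: [-3.135, -0.002, 1.789]
contact_force: [-0.2, 0.7, 0.3]
width: 0.0855
```

```bash
python3 - <<'E'
from h import *
e=(.5237,.1865)
sh("scene","lv.png",(230,110,370,250),5)
mv((*e,.009,YAW))
E
```

```text
t 34.8 at [0.5242 0.1882 0.0201] [-3.138e+00 -2.000e-03  1.789e+00] w 0.085 F [-0.3 -0.6  0. ]
[-1.6, -0.8, 11.1] [-0.004, -0.002, -0.0] rows>=0.3
```

View pics/lv.png

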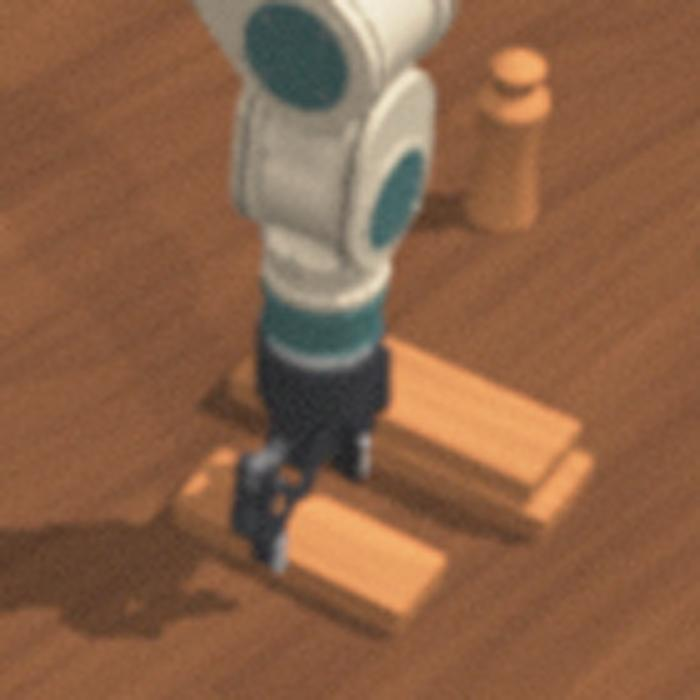

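Request:
play_rows(increments=[0,-1,-1,6,0,0,0,0,-1,-1,9,0,0,0,0,-1,-1,9,0,0,0,255,-1,-1,9,0,0,0,255,-1,-1,9,0,0,0,255,-1,-1,9,0,0,0,255,-1,-1,9,0,0,0,255,-1,-1,9,0,0,0,255,-1,-1,9,0,0,0])

```text
clock: 35.55
tool_pos: [0.5263, 0.188, 0.0138]
tool_rot: [3.139, -0.002, 1.789]
contact_force: [-1.8, -1.7, 5.6]
width: 0.0556
```

```bash
python3 - <<'E'
from bd import *
e=(.5237,.1865)
print("grip");mv((*e,.14,YAW),(*B0,.14,YAW),(*B0,.075,YAW))
board("long_board",.21,.066,.024,[*B0,.218],("scene",))
a=eyes.capture("scene");ovl(a,"scene",[box(*B0,.218,0,.24,.068,.024),box(*B0,.218,.024,.21,.066,.024)],(250,140,370,230),6,"lv.png")
E
```

```text
grip
t 35.55 at [0.5263 0.188  0.0138] [ 3.139e+00 -2.000e-03  1.789e+00] w 0.0556 F [-1.8 -1.7  5.6]
[-0.7, -2.5, -126.2] [0.003, -0.002, 0.0] rows>=3.0
[125.3, -2.4, -126.0] [0.003, -0.002, 0.0] rows>=3.0
[125.2, -2.6, -61.0] [0.003, -0.002, 0.0] rows>=1.6
scene long_board none
```

View pics/lv.png

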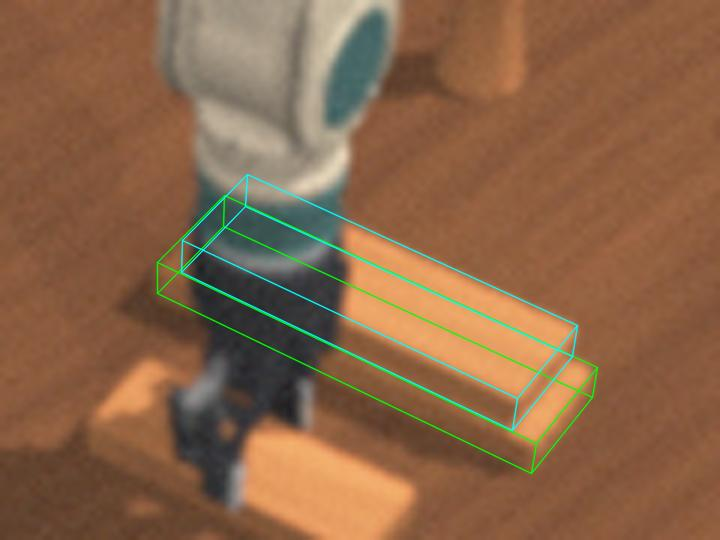

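Request:
play_rows(increments=[255,0,0,-40,0,0,0,255,0,0,-80,0,0,0,255,10,0,-110,0,0,0,255,45,0,-118,0,0,0,255,85,0,-115,0,0,0,255,118,0,-105,0,0,0,255,125,0,-90,0,0,0,255,125,0,-72,0,0,0,255,125,0,-62,0,0,0,255,125,0,-62,0,0,0])

```text
clock: 36.53
tool_pos: [0.4954, 0.3085, 0.0717]
tool_rot: [-3.136, -0.0, 1.789]
contact_force: [-0.2, -0.9, -2.8]
width: 0.0556
```

```bash
python3 - <<'E'
from bd import *
mv((*off(B0,.0028,0),.062,YAW))
a=eyes.capture("scene");ovl(a,"scene",[box(*B0,.218,0,.24,.068,.024),box(*B0,.218,.024,.21,.066,.024)],(250,120,370,220),6,"lv.png")
mv((*off(B0,.0028,0),.062,YAW))
E
```

```text
t 36.53 at [0.4954 0.3085 0.0717] [-3.136 -0.     1.789] w 0.0556 F [-0.2 -0.9 -2.8]
[0.8, 4.1, 9.7] [-0.006, -0.0, 0.001] rows>=0.3
t 36.58 at [0.4965 0.3086 0.0731] [-3.138e+00 -1.000e-03  1.789e+00] w 0.0558 F [-0.4 -0.6 -0.7]
[0.9, 3.0, 11.0] [-0.004, -0.001, -0.0] rows>=0.3
```

View pics/lv.png

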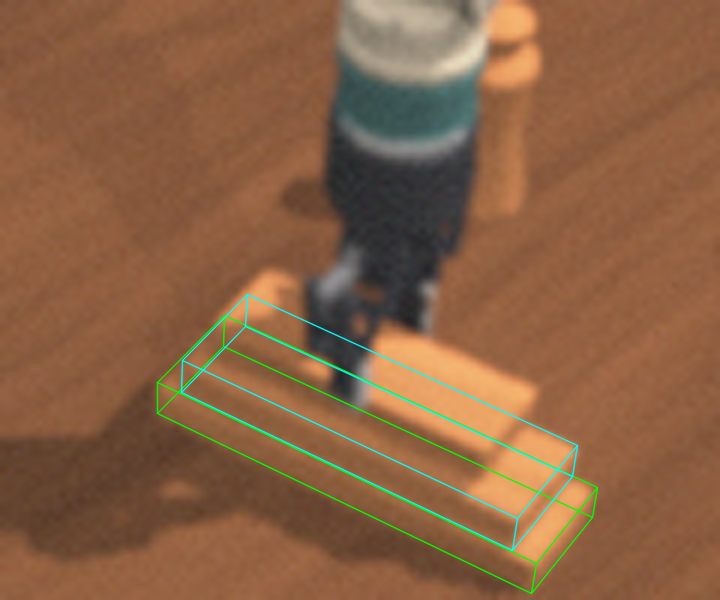

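Request:
play_rows(increments=[255,1,3,4,0,0,0,255,1,3,8,0,0,0,255,1,3,10,0,0,0,255,1,3,11,0,0,0,255,1,3,11,0,0,0,255,1,3,11,0,0,0])

```text
clock: 37.08
tool_pos: [0.5009, 0.3111, 0.0638]
tool_rot: [3.141, -0.002, 1.789]
contact_force: [-0.8, 0.3, -1.5]
width: 0.0562
```

```bash
python3 - <<'E'
from bd import *
mv((*off(B0,.0028,0),.062,YAW))
E
```

```text
t 37.08 at [0.5009 0.3111 0.0638] [ 3.141e+00 -2.000e-03  1.789e+00] w 0.0562 F [-0.8  0.3 -1.5]
[-0.6, -1.9, 1.8] [0.001, -0.002, -0.0] rows>=0.1
```

Request:
play_rows(increments=[255,0,-2,1,0,0,0,255,0,-2,2,0,0,0,255,0,-2,2,0,0,0,0,0,-2,2,0,0,0,0,0,-2,2,0,0,0,0,0,-2,2,0,0,0,0,0,-2,-2,0,0,0,0,0,-2,-35,0,0,0,0,0,-2,-75,0,0,0,0,-35,-2,-105,0,0,0])

```text
clock: 37.92
tool_pos: [0.5063, 0.2834, 0.1688]
tool_rot: [3.138, -0.005, 1.794]
contact_force: [1.0, 0.6, 1.1]
width: 0.0856
```

```bash
python3 - <<'E'
from bd import *
mv((.4,0,.25,1.0))
E
```

```text
t 37.92 at [0.5063 0.2834 0.1688] [ 3.138 -0.005  1.794] w 0.0856 F [1.  0.6 1.1]
[-252.4, -166.1, -83.1] [0.002, -0.006, 0.794] rows>=7.5
```

Request:
play_rows(increments=[0,-30,-20,-20,0,0,0.08,0,-62,-41,-40,0,0,0.18,0,-94,-62,-60,0,0,0.28,0,-126,-83,-80,0,0,0.38,0,-158,-104,-83,0,0,0.48,0,-190,-125,-83,0,0,0.58,0,-222,-146,-83,0,0,0.68,0,-252,-166,-83,0,0,0.78,0,-252,-166,-83,0,0,0.78,0,-252,-166,-83,0,0,0.78])

```text
clock: 38.75
tool_pos: [0.3978, -0.0038, 0.2487]
tool_rot: [3.141, -0.002, 1.005]
contact_force: [-0.2, 0.4, 0.0]
width: 0.0853
```

```bash
python3 - <<'E'
from bd import *
a=eyes.capture("scene");b=eyes.capture("top")
S=[box(*B0,.218,0,.24,.068,.024),box(*B0,.218,.024,.21,.066,.024),box(*B0,.218,.048,.17,.058,.024)]
ovl(a,"scene",S,(270,150,360,225),6,"a1.png");ovl(b,"top",S,(200,185,255,275),5,"a2.png")
x,y=cv2.imread("pics/a1.png"),cv2.imread("pics/a2.png");cv2.imwrite("pics/c.png",np.hstack([x[:450],y[:450]]))
T=[box(*P,YP+np.pi/2,.04,.24,.068,.02)];ovl(a,"scene",T,(130,240,280,380),4,"d1.png")
cv2.imwrite("pics/f.png",np.hstack([cv2.resize(a,None,fx=.7,fy=.7),cv2.resize(b,None,fx=.7,fy=.7)]))
eyes.masks_of("scene","short_board")
for n,L,W,z in(("short_board",.17,.058,.048),):
    board(n,L,W,z,[*B0,.218])
E
```

```text
scene short_board none
top short_board [0.4955 0.3114 0.2395] 83 866 0.71
```

View pics/c.png

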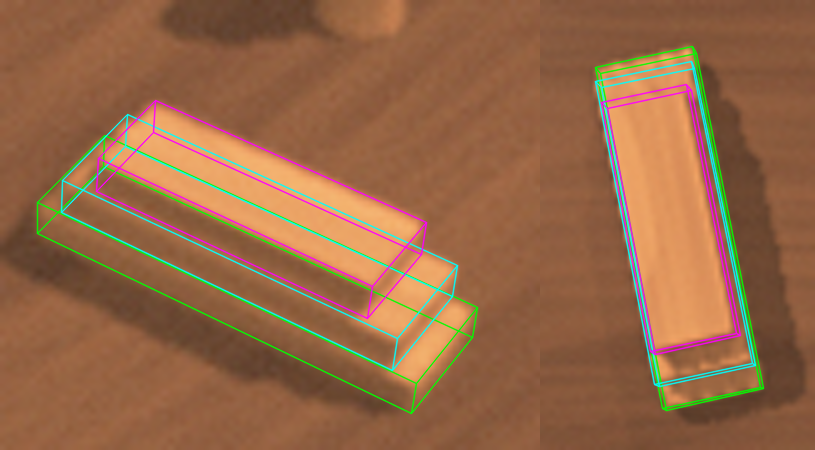

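View pics/d1.png

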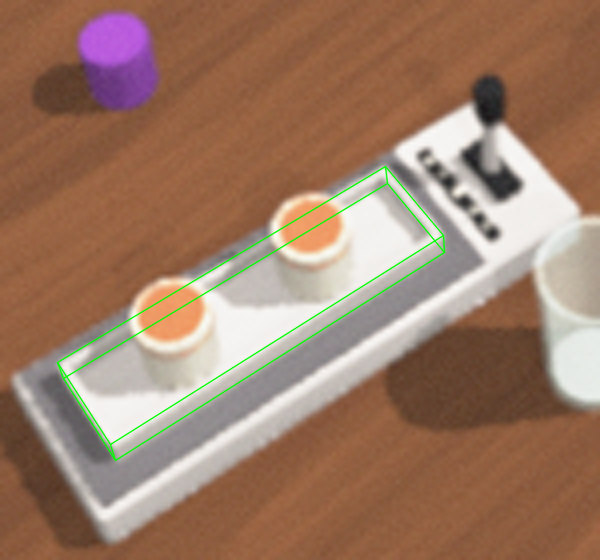

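View pics/f.png

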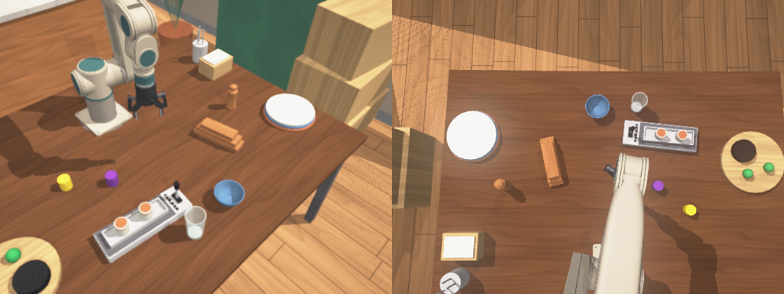

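```bash
python3 -c "
from cell import job,manip
print(job.finish_job(), manip.state()['clock'])"
```

```text
the job is handed in; nothing more can be done
the job is handed in; nothing more can be done
```

The job is done and handed in, about 39 s into the 208 s allowed; the hand-in itself reported no verdict.

- **What I did:** I set the two boards aside and laid the tray on the plate. I stood both white pots in it; those were the only two in either camera's view, and I left the purple and yellow look-alikes alone. Then I set the lever upright. Last, I put the long board and then the short board back on the bottom board and drew the arm clear.
- **Tray and pots:** In the last pictures the tray sits on its intended outline on the plate. The pots, measured just after they were set down, stood within about 1 mm of the tray's centre line, roughly 55 mm and 44 mm either side of its middle. They still look upright at the end.
- **Boards and lever:** The board outlines fit in both views to within a few millimetres. The lever looks straight up; I judged that by eye, without measuring its angle.
- **Left alone:** The glass, the bowl and the pepper mill look unmoved in the last pictures.
- **Checks that failed or disagreed:** In the final check the network missed the short board in the scene view, so its fit came only from the top view, at about 2 mm off and 0.02 rad. The networks also sometimes missed the other boards or fitted them poorly behind the arm. For those I relied on the drawn outlines.

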